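# Trace the split seam of a cover at the measuring bench

### The arm

A 6-joint arm with a two-finger parallel gripper is mounted at the origin on the work surface. World frame = base frame: x ahead of the robot, y to its left, z up, the work surface at z = 0. Lengths are in mm, angles in rad, forces in N, time in s.
With the tool pointing down it reaches from about 400 to 925 mm from the base axis. Payload 12.5 kg.
Tool frame: the origin (TCP) lies midway between the tips of the shut fingers; the grasp point (between the pads) lies 19 mm behind it; z points along the fingers, y is the line along which they close (so a half turn about z gives the same grasp; the last joint's range is limited). The gripper opens to 95 mm and grips with 3 to 60 N. Pads are 20 mm wide; open, the fingers measure 119 mm over their backs; the gripper's body (75 mm by 180 mm) begins 59 mm behind the grasp point.
Start: joints at [-1.322, 0.491, 1.559, -0, 1.092, -0.106], TCP at [217.15, -586.082, 214.661] pointing down, gripper open.
Joint ranges: [-3.1, 3.1], [-0.84, 2.19], [0.05, 2.79], [-1.13, 4.28], [0.06, 2.93], [-2.69, 2.69]. Speed limits (rad/s): [2.22, 2.22, 2.79, 3.14, 3.14, 3.14].

### API

Orientations are given as [roll, pitch, yaw] about the fixed x, y, z axes, in that order (R = Rz(yaw) Ry(pitch) Rx(roll)).
In Python, from cell import env gives the robot as it stands.
- The arm moves only by the tool carry_out, never from a script. Its argument "series" is a list of rows, each a list of 4 numbers: the shift along the world's x, y, z normalised to -1 to 1, where 1 is 5 cm, then the turn about the world's z normalised to -1 to 1, where 1 is 6 degrees. In form: [[x, y, z, turn], ...]. A call has exactly 5 rows; each row shifts and turns the commanded pose from where the row before left it; what a row does not reach is not made up. A row lasts 1/10 s, in which the tool goes at most 50 mm and 8.59 degrees, less where a joint would pass 70% of its speed; a pose out of reach is approached as far as the arm can. A call with a number of a shift or a turn outside -1 to 1 is refused whole. A call with a gripper value outside its range is refused whole. "fingers" is the closure, from -1 (fully open) to 1 (shut), set as the call begins (left out, the last holds). The fingers move at their own pace and stop on an object; the grip force is fixed at half the most. Time passes only in rows, so rows that do not move let the fingers close, or fill a call up. It gives the time, the measured TCP pose, the force, the opening and the grip force at its end, in the units of the state.
- env.state(): the state, without advancing time (a new reading comes with each control period).
- env.read_camera(name): name is "scene" or "top" or "wrist"; returns the picture (420x560x3 uint8, red, green, blue); there is no depth.
- env.calibration(name): a dict with "K" (3x3 intrinsics, pixels), "dist" ([k1, k2, p1, p2, k3] as OpenCV has them; the pictures are not rectified), "pose" (4x4, takes a point from camera to world coordinates). Camera axes: x right, y down, z forward; pixel columns grow to the right and rows downward; lengths in mm; the calibration is good to about 2 mm. A picture is of the moment at which its call begins: read the wrist's pose just before it. calibration takes no time and is no camera call; for the wrist camera it gives the pose at the moment of the call.
- env.job_done(): hands the job in; it is judged then, once.
Trained networks look in the newest picture that a camera, given by its name, has taken for a name from the list of things; names that differ only in an ending like _2 or _b are one class to them, and where a whole thing is asked for, a point or a joint stands for the part that bears it (a point fixed in the world has none). Each returns a list of dicts, best first, with "conf" (0 to 1); they miss things now and then, are a little off and sometimes report something else, mostly with a low value. They report only what shows in the picture. A call takes as long as a camera call.
- env.look_for(camera, label): "position" ([row, column] as shares, 0 to 1, of the picture: columns of its width, rows of its height, amid what is visible of it).
The state is a dict: "t": time; "joints": joint angles; "qvel": joint speeds; "tau": joint torques, N m; "eef_pos": TCP position; "tcp_rot": TCP orientation; "ft_force": force on the tool from outside, world axes, zero at the start; "moment": the same for the moment, N m; "opening": opening from 0.0 (shut) to 1.0 (fully open); "grip_force": force on a finger pad.
Only numpy, scipy, OpenCV 4.12 (cv2) and the standard library are available. Lean on these libraries where they do the work, as an engineer would, in place of code of your own. Each camera call takes 0.05 s, during which the arm holds its last target. There are 200 camera calls.

### The job

First clear every steel setting block into the parts tray, lying down, then press the spring plunger down to its stop to zero the reading. Take the stylus and run its ball slowly, about 2 cm a second, down in the groove of the cover's stepped seam, from the end at the brass boss through both corners to the other end. Lay the stylus back in both saddles of its rest and only then press the plunger to its stop once more to store the reading; leave the bottle, the ring and the screwdriver standing or lying where they are.

Things in the scene. Friction and masses are not known exactly. Their poses are not given: they have to be found in the camera images.
- block0: slotted steel setting block 75 x 38 x 34 mm (x, y, z), origin at its centre; an open slot 16 mm wide and 16 mm deep runs along x in its top (+z) face; about 0.3 kg; absent (None) in some starts; starts on top of the cover, across the seam
- block1: slotted steel setting block 75 x 38 x 34 mm (x, y, z), origin at its centre; an open slot 16 mm wide and 16 mm deep runs along x in its top (+z) face; about 0.3 kg; absent (None) in some starts; starts on top of the cover, across the seam
- block2: slotted steel setting block 75 x 38 x 34 mm (x, y, z), origin at its centre; an open slot 16 mm wide and 16 mm deep runs along x in its top (+z) face; about 0.3 kg; absent (None) in some starts; starts on the bench beyond the cover
- block3: slotted steel setting block 75 x 38 x 34 mm (x, y, z), origin at its centre; an open slot 16 mm wide and 16 mm deep runs along x in its top (+z) face; about 0.3 kg; absent (None) in some starts; starts on the bench beyond the cover
- block4: slotted steel setting block 75 x 38 x 34 mm (x, y, z), origin at its centre; an open slot 16 mm wide and 16 mm deep runs along x in its top (+z) face; about 0.3 kg; absent (None) in some starts; starts on the bench beyond the cover
- tray: grey open parts tray, outside 250 x 180 x 30 mm (x, y, z), walls and floor 5 mm; origin at the centre of its underside; fixed
- plunger (a joint): travel of the black domed spring plunger head, m: 0 up, 0.014 pressed down on its stop; it springs up by itself; takes about 10 N at the stop
- plunger_top (a point): top centre of the plunger head (44 mm wide dome), 91.5 mm over the bench when up; the head moves straight down; it stands on a fixed grey base 80 x 70 mm, 30 mm high, with a steel neck
- stylus: hand stylus: black square handle 140 x 16 x 16 mm along x, origin at the handle's centre (grip here); steel nose and thin shank towards -x ending in a ball; starts lying level in the rest
- stylus_tip (a point): centre of the stylus's steel ball (8 mm wide), 115 mm from the handle's centre along the stylus's -x
- rest: stylus rest, origin at the centre of its underside; black foot 130 x 60 x 8 mm with two upright saddles at x = -45 and +45 mm, each 12 mm thick (x), floor of the saddle 30 mm high, cheeks to 48 mm, 30 mm apart (y); a stylus lying home has its handle's centre 38 mm above the bench over the rest's origin, along the rest's x; fixed
- cover: two-part metal cover, 120 x 190 x 36 mm (x, y, z), origin at the centre of its underside, fixed. Its top shows the stepped seam between a bare aluminium and a white-painted half: an open groove 14 mm wide, 6 mm deep, dark-floored, that runs along y, steps 40 mm across, and runs on along y. A brass boss (16 mm wide, 8 mm high) stands next to its start
- seam_start (a point): point on the seam's centre line at the level of the cover's top face (6 mm above the groove floor), axes as the cover's: the seam's start, 15 mm in from the +y edge at the boss's end
- seam_a (a point): point on the seam's centre line at the level of the cover's top face (6 mm above the groove floor), axes as the cover's: halfway along the first leg
- seam_corner1 (a point): point on the seam's centre line at the level of the cover's top face (6 mm above the groove floor), axes as the cover's: first corner
- seam_corner2 (a point): point on the seam's centre line at the level of the cover's top face (6 mm above the groove floor), axes as the cover's: second corner
- seam_b (a point): point on the seam's centre line at the level of the cover's top face (6 mm above the groove floor), axes as the cover's: halfway along the last leg
- seam_end (a point): point on the seam's centre line at the level of the cover's top face (6 mm above the groove floor), axes as the cover's: the seam's far end, 15 mm in from the -y edge
- setting_ring: bystander: steel ring 64 mm wide, 22 mm high
- screwdriver: bystander: screwdriver lying on the bench between cover and tray
- wash_bottle: bystander: white squeeze bottle with a red spout, 60 mm wide, about 165 mm high

How it is judged:
By the outcome, as a careful person would: the job done as asked, in the order asked, and still so for the second after the job is handed in, with the robot touching nothing.
Of block0, block1, block2, block3, block4 only 2 to 4 are there at a start; the rules pass over those that are not, and their reading is None.
At some moment in a run one of block2, block3, block4 may be knocked a few centimetres aside while the robot is not near it.
Once in a run the grip may slacken for a moment while it holds something.
It also fails if it takes over 210 s, if anything falls off the work surface, if the arm or the gripper's body presses on something with over 40 N, if the wrist force passes 120 N, or if a joint passes its speed limit or range.

## Working session

There is one attempt and no reset: what is moved stays moved. The work goes in short steps, Python scripts to look and compute and a tool call to move; the robot and the scene stay as the last step left them, time stands still between calls to the robot, and variables do not carry over. Pictures are saved under pics/ and viewed, at most 14 in all, crops included, and the job is handed in when it is done.

Besides the shell and the picture viewer there is one more tool, called after "Call:" by a JSON object that holds its "name" and its "arguments". carry_out: Moves the arm, as the interface text tells. Its arguments: {"type":"object","properties":{"series":{"type":"array","items":{"type":"array","items":{"type":"number","minimum":-1,"maximum":1}}},"fingers":{"type":"number"}},"required":["series"]}

```bash
ls; mkdir -p pics; cat > h.py <<'E'
import numpy as np,cv2
from cell import env
def snap(cam,fn=None):
    c=env.calibration(cam); im=env.read_camera(cam)
    if fn: cv2.imwrite('pics/'+fn,im[:,:,::-1])
    return im,c
def ray(c,px):  # px=(col,row)
    u=cv2.undistortPoints(np.array([[px]],float),np.array(c['K'],float),np.array(c['dist'],float))[0,0]
    P=np.array(c['pose']); d=P[:3,:3]@np.array([u[0],u[1],1]); return P[:3,3],d/np.linalg.norm(d)
def atz(c,px,z):
    o,d=ray(c,px); return o+d*(z-o[2])/d[2]
def tri(rs):
    A=sum(np.eye(3)-np.outer(d,d) for o,d in rs); b=sum((np.eye(3)-np.outer(d,d))@o for o,d in rs)
    p=np.linalg.solve(A,b); return p,[float(np.linalg.norm((np.eye(3)-np.outer(d,d))@(p-o))) for o,d in rs]
def proj(c,p):
    P=np.linalg.inv(np.array(c['pose'])); r,_=cv2.Rodrigues(P[:3,:3])
    return cv2.projectPoints(np.array(p,float).reshape(-1,3),r,P[:3,3],np.array(c['K'],float),np.array(c['dist'],float))[0].reshape(-1,2)
def look(cam,l):
    return [(round(d['conf'],2),(round(d['position'][1]*560,1),round(d['position'][0]*420,1))) for d in env.look_for(cam,l)]
E
python3 - <<'E'
from h import *
cs={}
for n in ['top','scene']:
    im,c=snap(n,n+'0.png'); cs[n]=c
    print(n,np.round(c['pose'],2).tolist(),np.round(c['K'],0).tolist(),c['dist'])
    for l in ['block0','tray','plunger_top','stylus','stylus_tip','rest','cover','seam_start','seam_corner1','setting_ring','screwdriver','wash_bottle']: print(l,look(n,l))
im,c=snap('wrist','w0.png')
print(env.state())
E
```

```text
pics
top [[-0.01, -0.98, 0.18, 223.61], [-1.0, 0.01, -0.01, 34.46], [0.01, -0.18, -0.98, 1567.34], [0.0, 0.0, 0.0, 1.0]] [[540.0, 0.0, 285.0], [0.0, 540.0, 207.0], [0.0, 0.0, 1.0]] [0.02266028 0.         0.         0.         0.        ]
block0 [(0.83, (257.5, 215.2)), (0.59, (324.6, 155.9))]
tray [(0.72, (405.9, 207.5)), (0.64, (359.5, 153.1)), (0.46, (256.6, 214.6))]
plunger_top [(0.46, (203.5, 204.1))]
stylus [(0.56, (150.7, 227.9))]
stylus_tip [(0.75, (148.0, 228.7))]
rest [(0.59, (155.3, 227.6))]
cover []
seam_start [(0.98, (279.2, 211.8))]
seam_corner1 [(0.62, (277.0, 212.9))]
setting_ring [(0.54, (360.9, 145.9))]
screwdriver [(0.6, (353.7, 230.1))]
wash_bottle [(0.87, (198.9, 155.3)), (0.31, (278.2, 213.3))]
scene [[-0.47, 0.48, -0.74, 1389.66], [0.88, 0.27, -0.38, 491.15], [0.01, -0.83, -0.55, 751.5], [0.0, 0.0, 0.0, 1.0]] [[522.0, 0.0, 276.0], [0.0, 522.0, 203.0], [0.0, 0.0, 1.0]] [-0.20615895  0.          0.          0.          0.        ]
block0 [(0.8, (303.5, 220.8)), (0.56, (192.1, 248.4))]
tray [(0.69, (156.7, 186.7))]
plunger_top [(0.7, (360.3, 233.0))]
stylus [(0.97,
[... 319 characters left out ...]
ttle [(0.75, (347.3, 285.0))]
{'t': 1.35, 'joints': array([-1.32159624e+00,  4.90914884e-01,  1.55892435e+00,  7.50414773e-06,
        1.09170710e+00, -1.05570611e-01]), 'qvel': array([ 0.00085759, -0.00055717,  0.00038464,  0.00132262, -0.00043994,
        0.00167418]), 'tau': array([ 9.97255374e-04, -6.12474132e+01, -2.58427316e+01,  6.93363883e-02,
        4.44908522e-02, -2.27010457e-05]), 'eef_pos': array([ 217.15079343, -586.06771861,  214.64329401]), 'tcp_rot': array([ 3.14154589e+00, -1.74163648e-06,  3.54767238e-01]), 'ft_force': array([ 0.20251375,  0.82877043, -0.90395127]), 'moment': array([-0.01232218,  0.04746524,  0.00433344]), 'grip_force': 0.0, 'opening': 0.9995679541614715}
```

View pics/top0.png

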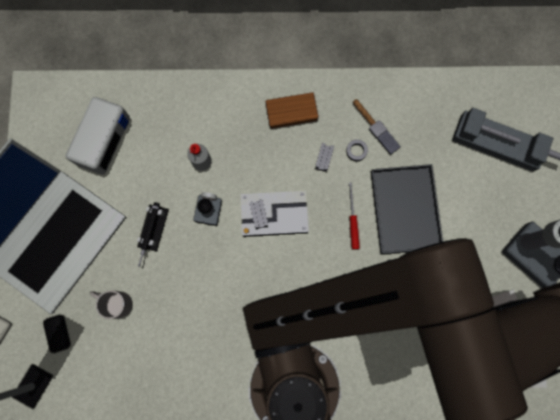

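View pics/scene0.png

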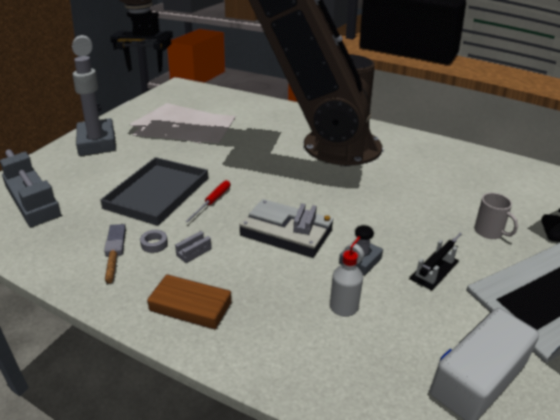

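```bash
python3 - <<'E'
from h import *
ct,cs=env.calibration('top'),env.calibration('scene')
for n,a,b in [('blkC',(257.5,215.2),(303.5,220.8)),('blkB',(324.6,155.9),(192.1,248.4)),('tray',(405.9,208),(156.7,186.7)),('plg',(206.5,203),(363,232)),('rest',(153,228),(435,265)),('cover',(274,213),(285,228)),('bottle',(197,150),(350,257)),('boss',(246.5,231),(327,218)),('ring',(357,150),(152,240))]:
    p,e=tri([ray(ct,a),ray(cs,b)]); print(n,p.round(),np.round(e,1))
cw=env.calibration('wrist'); print(np.round(cw['pose'],3).tolist(),cw['K'])
E
```

```text
blkC [481.  95.  44.] [4.2 4.2]
blkB [ 662. -100.   12.] [0.2 0.2]
tray [ 500. -333.   18.] [0. 0.]
plg [509. 242.  83.] [2. 2.]
rest [451. 404.  11.] [0. 0.]
cover [492.  51.  14.] [2.1 2.1]
bottle [651. 264. 125.] [1.5 1.5]
boss [436. 131.  36.] [0. 0.]
ring [ 681. -199.   10.] [2.2 2.2]
[[0.347, -0.911, -0.22, 277.949], [-0.938, -0.338, -0.081, -563.09], [-0.001, 0.235, -0.972, 384.64], [0.0, 0.0, 0.0, 1.0]] [[345.63075672   0.         284.23707364]
 [  0.         345.63075672 208.75672018]
 [  0.           0.           1.        ]]
```

View pics/w0.png

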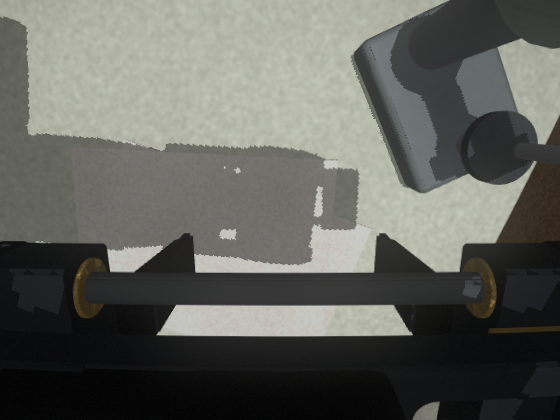

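Call:
{"name": "carry_out", "arguments": {"series": [[0.43,0.51,0.17,-0.34],[0.43,0.51,0.17,-0.34],[0.43,0.51,0.17,-0.34],[0.43,0.51,0.17,-0.34],[0.43,0.51,0.17,-0.34]], "fingers": -1}}

```text
t: 1.85
eef_pos: [325.3, -457.5, 257.6]
tcp_rot: [3.141, -0.0, 0.175]
ft_force: [0.6, -0.1, -0.4]
opening: 1.004
grip_force: 0.0
```

Call:
{"name": "carry_out", "arguments": {"series": [[0.43,0.51,0.17,-0.34],[0.43,0.51,0.17,-0.34],[0.43,0.51,0.17,-0.34],[0.43,0.51,0.17,-0.34],[0.43,0.51,0.17,-0.34]]}}

```text
t: 2.35
eef_pos: [432.8, -329.9, 300.2]
tcp_rot: [3.141, -0.0, -0.003]
ft_force: [1.2, -0.6, 0.6]
opening: 1.0
grip_force: 0.0
```

Call:
{"name": "carry_out", "arguments": {"series": [[0,0.78,0,0],[0,0.78,0,0],[0,0.78,0,0],[0,0.78,0,0],[0,0.78,0,0]]}}

```text
t: 2.85
eef_pos: [431.9, -134.6, 299.8]
tcp_rot: [3.141, -0.0, -0.001]
ft_force: [-0.0, -0.9, -0.4]
opening: 1.003
grip_force: 0.0
```

Call:
{"name": "carry_out", "arguments": {"series": [[0,0.78,0,0],[0,0.78,0,0],[0,0.78,0,0],[0,0.78,0,0],[0,0.78,0,0]]}}

```text
t: 3.35
eef_pos: [431.9, 60.5, 299.9]
tcp_rot: [3.141, -0.001, -0.001]
ft_force: [0.2, -0.1, 0.5]
opening: 0.998
grip_force: 0.0
```

Call:
{"name": "carry_out", "arguments": {"series": [[0,0,0,0],[0,0,0,0],[0,0,0,0],[0,0,0,0],[0,0,0,0]]}}

```text
t: 3.85
eef_pos: [432.3, 58.1, 299.7]
tcp_rot: [3.141, -0.0, -0.003]
ft_force: [-0.1, 0.3, -0.3]
opening: 0.998
grip_force: 0.0
```

```bash
python3 - <<'E'
from h import *
im,c=snap('wrist','w1.png'); print(np.round(c['pose'],3).tolist()); print(env.state()['eef_pos'],env.state()['tcp_rot'])
import pickle; pickle.dump(c,open('w1.pkl','wb'))
for l in ['block0','plunger_top','stylus','cover','seam_start','seam_corner1','seam_corner2','seam_end','stylus_tip','rest']: print(l,look('wrist',l))
E
```

```text
[[-0.003, -0.972, -0.235, 497.143], [-1.0, 0.003, 0.002, 58.078], [-0.001, 0.235, -0.972, 469.63], [0.0, 0.0, 0.0, 1.0]]
[432.23512242  58.18397315 299.65915075] [ 3.14147593e+00  2.56786673e-05 -2.68203556e-03]
block0 [(0.83, (407.2, 14.5)), (0.69, (488.7, 0.9)), (0.61, (253.8, 136.4)), (0.56, (298.7, 124.3))]
plunger_top [(0.8, (113.7, 122.9)), (0.2, (41.6, 158.7))]
stylus [(0.61, (15.5, 165.5)), (0.24, (302.8, 126.8))]
cover [(0.82, (300.9, 125.7)), (0.6, (14.7, 165.7))]
seam_start [(0.78, (302.9, 130.6)), (0.57, (535.6, 126.9))]
seam_corner1 [(0.63, (299.7, 125.7))]
seam_corner2 [(0.63, (299.7, 125.7))]
seam_end [(0.58, (300.7, 127.5))]
stylus_tip [(0.76, (17.3, 165.5)), (0.73, (299.8, 127.9))]
rest [(0.84, (40.2, 158.8))]
```

View pics/w1.png

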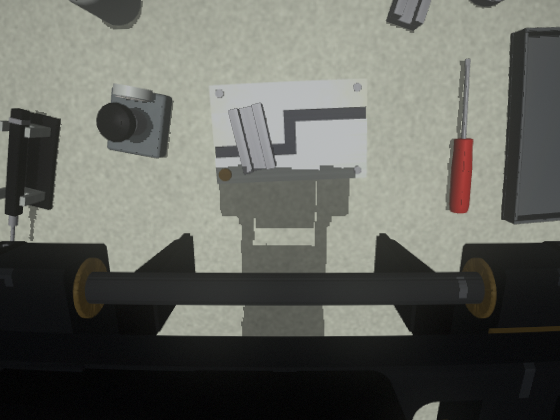

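```bash
python3 - <<'E'
from h import *
import pickle
c=pickle.load(open('w1.pkl','rb'))
P=[atz(c,p,70)[:2] for p in [(229,110),(262,103),(276,167),(240,172)]]
print(np.round(P),np.mean(P,0)); 
a=(P[0]+P[1]-P[2]-P[3])/2; print(np.linalg.norm(a),np.degrees(np.arctan2(a[1],a[0])),np.linalg.norm(P[0]-P[1]))
for p in [(209,86),(367,79),(368,177)]: print('cov',atz(c,p,36).round())
for p in [(513,30),(503,218)]: print('tray',atz(c,p,30).round())
print('boss',atz(c,(225,174),44).round(),'plg',atz(c,(117,119),91).round())
print('bottle',atz(c,(120,20),0).round(), 'blkB',[atz(c,q,34).round() for q in [(388,23),(416,30)]])
E
```

```text
[[514. 120.]
 [522.  83.]
 [450.  68.]
 [445. 110.]] [482.74588258  95.40979741]
71.82747753783362 10.144648842202091 37.82189954315057
cov [544. 149.  36.]
cov [552. -41.  36.]
cov [433. -47.  36.]
tray [ 613. -219.   30.]
tray [ 377. -237.   30.]
boss [439. 132.  44.] plg [506. 239.  91.]
bottle [632. 267.   0.] blkB [array([616., -63.,  34.]), array([608., -97.,  34.])]
```

Call:
{"name": "carry_out", "arguments": {"series": [[0.51,0.37,-0.7,0.85],[0.51,0.37,-0.7,0.85],[0,0,-0.9,0],[0,0,-0.9,0],[0,0,-0.6,0]]}}

```text
t: 4.9
eef_pos: [482.3, 96.1, 107.0]
tcp_rot: [-3.141, 0.002, 0.177]
ft_force: [0.2, 0.3, 0.6]
opening: 0.998
grip_force: 0.0
```

Call:
{"name": "carry_out", "arguments": {"series": [[0,0,-0.5,0],[0,0,-0.4,0],[0,0,-0.3,0],[0,0,-0.16,0],[0,0,0,0]]}}

```text
t: 5.4
eef_pos: [482.9, 95.9, 41.0]
tcp_rot: [-3.142, 0.001, 0.177]
ft_force: [0.3, -0.3, 0.5]
opening: 1.0
grip_force: 0.0
```

Call:
{"name": "carry_out", "arguments": {"series": [[0,0,0,0],[0,0,0,0],[0,0,0,0],[0,0,0,0],[0,0,0,0]], "fingers": 1}}

```text
t: 5.9
eef_pos: [483.3, 95.9, 42.0]
tcp_rot: [3.141, -0.001, 0.177]
ft_force: [-0.1, -0.2, 0.4]
opening: 0.639
grip_force: 0.0
```

Call:
{"name": "carry_out", "arguments": {"series": [[0,0,0,0],[0,0,0,0],[0,0,0,0],[0,0,0,0],[0,0,0,0]]}}

```text
t: 6.4
eef_pos: [483.1, 95.9, 41.7]
tcp_rot: [3.142, 0.0, 0.177]
ft_force: [0.7, -1.0, 0.4]
opening: 0.399
grip_force: 29.6
```

Call:
{"name": "carry_out", "arguments": {"series": [[0,0,0.6,0],[0,0,0.8,0],[0,-0.3,0.8,0],[0.1,-0.9,0,0],[0.1,-0.9,0,0]]}}

```text
t: 6.9
eef_pos: [493.4, -9.8, 152.9]
tcp_rot: [3.141, -0.002, 0.179]
ft_force: [0.4, 0.4, -1.2]
opening: 0.399
grip_force: 29.6
```

Call:
{"name": "carry_out", "arguments": {"series": [[0,-0.9,0,0],[0,-0.9,0,0],[0,-0.9,0,0],[0,-0.9,0,-0.5],[0,-0.6,0,-0.5]]}}

```text
t: 7.4
eef_pos: [492.7, -221.8, 151.4]
tcp_rot: [3.141, 0.0, 0.069]
ft_force: [-0.4, 0.5, -1.6]
opening: 0.401
grip_force: 29.6
```

```bash
python3 - <<'E'
from h import *
s=env.state(); print(s['eef_pos'],s['opening'],s['grip_force'])
c=env.calibration('top')
P=[atz(c,p,30)[:2] for p in [(372,170),(431,165),(442,250),(381,255)]]; print(np.round(P),np.mean(P,0))
im,cw=snap('wrist','w2.png'); print(look('wrist','tray'),look('wrist','block2'),look('wrist','setting_ring'))
import pickle; pickle.dump(cw,open('w2.pkl','wb'))
E
```

```text
[ 492.71161407 -221.77828835  151.39855456] 0.40093236655909437 29.635685831308365
[[ 612. -236.]
 [ 625. -410.]
 [ 375. -426.]
 [ 363. -251.]] [ 493.93616616 -331.03721733]
[(0.77, (421.5, 145.3)), (0.17, (49.7, 185.6))] [(0.91, (284.3, 238.6)), (0.75, (143.6, 17.8))] [(0.67, (272.2, 3.8))]
```

View pics/w2.png

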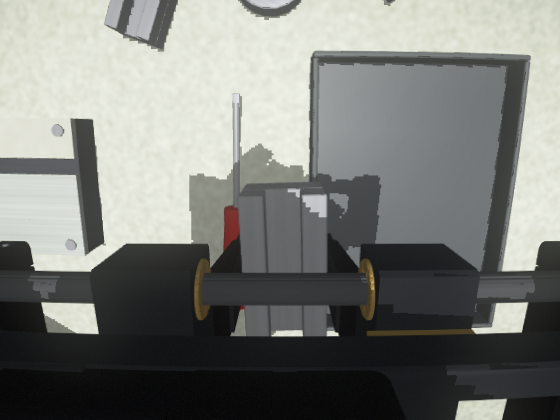

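Call:
{"name": "carry_out", "arguments": {"series": [[0.4,-0.7,0,0],[0.4,-0.7,0,0],[0.42,-0.7,0,0],[0,0,-0.8,0],[0,0,-0.8,0]]}}

```text
t: 8.1
eef_pos: [554.9, -323.7, 71.0]
tcp_rot: [3.14, -0.001, 0.073]
ft_force: [0.3, 0.3, -2.8]
opening: 0.396
grip_force: 29.6
```

Call:
{"name": "carry_out", "arguments": {"series": [[0,0,-0.5,0],[0,0,-0.4,0],[0,0,-0.2,0],[0,0,-0.08,0],[0,0,0,0]]}}

```text
t: 8.6
eef_pos: [554.4, -323.6, 12.9]
tcp_rot: [3.142, -0.0, 0.073]
ft_force: [0.6, -0.0, -1.8]
opening: 0.401
grip_force: 29.6
```

Call:
{"name": "carry_out", "arguments": {"series": [[0,0,0,0],[0,0,0,0],[0,0,0,0],[0,0,0,0],[0,0,0,0]], "fingers": -0.3}}

```text
t: 9.1
eef_pos: [554.2, -324.2, 13.0]
tcp_rot: [3.141, -0.0, 0.072]
ft_force: [0.8, 0.3, -0.2]
opening: 0.647
grip_force: 0.0
```

Call:
{"name": "carry_out", "arguments": {"series": [[0,0,0.4,0],[0,0,0.8,0],[0,0,1,0],[0,0,1,0],[-0.2,0.4,0.8,0]]}}

```text
t: 9.6
eef_pos: [544.8, -305.5, 215.5]
tcp_rot: [3.139, -0.002, 0.071]
ft_force: [0.1, 0.8, 0.3]
opening: 0.649
grip_force: 0.0
```

Call:
{"name": "carry_out", "arguments": {"series": [[-0.2,0.9,0,0],[0,0.9,0,0],[0,0.9,0,0],[0,0.6,0,0],[0,0,0,0]], "fingers": -1}}

```text
t: 10.1
eef_pos: [533.9, -136.0, 213.1]
tcp_rot: [-3.141, -0.0, 0.075]
ft_force: [0.5, -0.6, 0.2]
opening: 0.982
grip_force: 0.0
```

```bash
python3 - <<'E'
from h import *
s=env.state(); print(s['eef_pos'],s['tcp_rot'])
im,cw=snap('wrist','w3.png'); print(look('wrist','tray'),look('wrist','block2'))
import pickle; pickle.dump(cw,open('w3.pkl','wb'))
E
```

```text
[ 533.87476534 -136.00169253  213.09814793] [-3.14133607e+00 -1.24888828e-04  7.53167228e-02]
[(0.71, (436.9, 184.4)), (0.4, (113.8, 203.9))] [(0.82, (460.3, 183.0)), (0.66, (256.1, 62.5)), (0.31, (319.9, 246.7))]
```

View pics/w3.png

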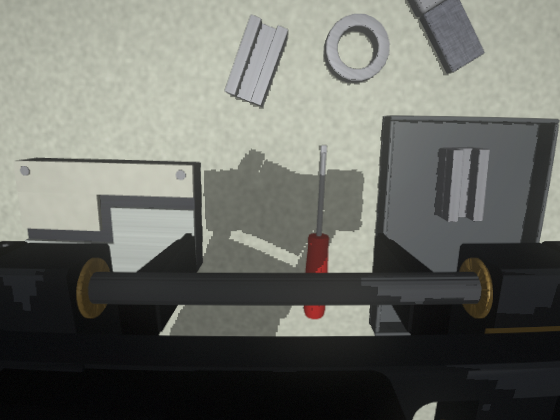

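```bash
python3 - <<'E'
from h import *
import pickle
c=pickle.load(open('w3.pkl','rb'))
P=[atz(c,p,34)[:2] for p in [(252,15),(288,28),(262,106),(226,93)]]
print(np.round(P),np.mean(P,0)); 
a=(P[0]+P[1]-P[2]-P[3])/2; print(np.linalg.norm(a),np.degrees(np.arctan2(a[1],a[0])),np.linalg.norm(P[0]-P[1]))
print('ring',[atz(c,p,22).round() for p in [(324,50),(357,45)]])
Q=[atz(c,p,39)[:2] for p in [(441,150),(488,149),(484,219),(439,219)]];print(np.mean(Q,0))
E
```

```text
[[ 697.  -93.]
 [ 688. -127.]
 [ 616. -107.]
 [ 625.  -72.]] [656.68212708 -99.83587321]
75.34001435517665 -15.711860947560615 35.51216144912154
ring [array([ 674., -164.,   22.]), array([ 681., -196.,   22.])]
[ 554.43553843 -317.64266642]
```

Call:
{"name": "carry_out", "arguments": {"series": [[0.5,0.14,-0.4,-0.67],[0.5,0.14,-0.4,-0.67],[0.5,0.14,-0.4,-0.67],[0.5,0.15,-0.4,-0.67],[0.46,0.15,-0.4,-0.67]], "fingers": -0.3}}

```text
t: 10.75
eef_pos: [658.3, -104.5, 111.3]
tcp_rot: [3.141, 0.0, -0.283]
ft_force: [-0.2, -0.5, 0.7]
opening: 0.668
grip_force: 0.0
```

Call:
{"name": "carry_out", "arguments": {"series": [[0,0,-0.6,0],[0,0,-0.6,0],[0,0,-0.5,0],[0,0,-0.3,0],[0,0,-0.12,0]]}}

```text
t: 11.25
eef_pos: [656.6, -104.1, 5.0]
tcp_rot: [3.141, 0.002, -0.28]
ft_force: [0.6, 0.2, 0.8]
opening: 0.652
grip_force: 0.0
```

Call:
{"name": "carry_out", "arguments": {"series": [[0,0,0,0],[0,0,0,0],[0,0,0,0],[0,0,0,0],[0,0,0,0]], "fingers": 1}}

```text
t: 11.75
eef_pos: [657.7, -103.1, 7.9]
tcp_rot: [-3.142, -0.002, -0.279]
ft_force: [-0.5, 1.0, 6.4]
opening: 0.397
grip_force: 30.0
```

Call:
{"name": "carry_out", "arguments": {"series": [[0,0,0,0],[0,0,0,0],[0,0,0,0],[0,0,0,0],[0,0,0,0]]}}

```text
t: 12.25
eef_pos: [657.8, -103.1, 7.9]
tcp_rot: [-3.142, -0.002, -0.279]
ft_force: [-0.8, 0.6, 7.0]
opening: 0.397
grip_force: 30.0
```

Call:
{"name": "carry_out", "arguments": {"series": [[0,0,0.5,0],[0,0,0.9,0],[-0.2,0,0.8,0],[-0.6,-0.5,0.2,0.4],[-0.65,-0.65,0,0.4]]}}

```text
t: 12.75
eef_pos: [584.8, -160.3, 128.9]
tcp_rot: [3.141, -0.004, -0.191]
ft_force: [1.1, -1.2, -2.8]
opening: 0.4
grip_force: 30.0
```

Call:
{"name": "carry_out", "arguments": {"series": [[-0.65,-0.65,0,0.5],[-0.65,-0.65,0,0.5],[-0.65,-0.65,0,0.5],[-0.65,-0.65,0,0.5],[-0.43,-0.87,0,0.5]]}}

```text
t: 13.25
eef_pos: [430.9, -334.1, 126.9]
tcp_rot: [-3.141, 0.001, 0.07]
ft_force: [0.2, 0.2, -3.0]
opening: 0.398
grip_force: 30.0
```

Call:
{"name": "carry_out", "arguments": {"series": [[0,0,-0.5,0],[0,0,-0.5,0],[0,0,-0.5,0],[0,0,-0.3,0],[0,0,0,0]]}}

```text
t: 13.75
eef_pos: [432.3, -333.4, 35.0]
tcp_rot: [-3.139, 0.002, 0.067]
ft_force: [-0.3, 0.1, -2.6]
opening: 0.4
grip_force: 30.0
```

Call:
{"name": "carry_out", "arguments": {"series": [[0,0,-0.25,0],[0,0,-0.18,0],[0,0,0,0],[0,0,0,0],[0,0,0,0]]}}

```text
t: 14.25
eef_pos: [433.3, -334.2, 15.6]
tcp_rot: [3.141, -0.0, 0.067]
ft_force: [-0.2, -0.3, -2.6]
opening: 0.401
grip_force: 30.0
```

Call:
{"name": "carry_out", "arguments": {"series": [[0,0,0,0],[0,0,0,0],[0,0,0,0],[0,0,0,0],[0,0,0,0]], "fingers": -0.3}}

```text
t: 14.75
eef_pos: [433.2, -334.1, 15.2]
tcp_rot: [3.141, -0.0, 0.067]
ft_force: [0.4, 0.0, -0.8]
opening: 0.648
grip_force: 0.0
```

Call:
{"name": "carry_out", "arguments": {"series": [[0,0,0.5,0],[0,0,1,0],[0,0,1,0],[0,0,1,0],[0,0.9,0.4,0]]}}

```text
t: 15.25
eef_pos: [434.5, -292.4, 214.5]
tcp_rot: [3.136, -0.005, 0.064]
ft_force: [0.8, 0.8, -0.2]
opening: 0.652
grip_force: 0.0
```

Call:
{"name": "carry_out", "arguments": {"series": [[0,0.98,0.1,-0.1],[0,0.98,0.1,-0.1],[0,0.98,0.1,-0.1],[0,0.98,0.1,-0.1],[0,0.98,0.1,-0.1]]}}

```text
t: 15.75
eef_pos: [432.6, -42.3, 235.6]
tcp_rot: [3.141, -0.0, 0.014]
ft_force: [1.4, -0.9, -0.3]
opening: 0.653
grip_force: 0.0
```

Call:
{"name": "carry_out", "arguments": {"series": [[0,0.98,0,-0.1],[0,0.98,0,-0.1],[0,0.98,0,0],[0,0.98,0,0],[0,0.98,0,0]], "fingers": -1}}

```text
t: 16.25
eef_pos: [432.6, 203.0, 235.4]
tcp_rot: [3.142, -0.0, -0.006]
ft_force: [1.0, -0.3, 0.1]
opening: 0.981
grip_force: 0.0
```

Call:
{"name": "carry_out", "arguments": {"series": [[0,0.9,0,0],[0,0.9,0,0],[0,0.1,0,0],[0,0,0,0],[0,0,0,0]]}}

```text
t: 16.75
eef_pos: [433.0, 295.1, 235.1]
tcp_rot: [3.141, 0.0, -0.007]
ft_force: [-1.2, -0.6, -0.2]
opening: 0.995
grip_force: 0.0
```

```bash
python3 - <<'E'
from h import *
s=env.state(); print(s['eef_pos'],s['tcp_rot'])
im,cw=snap('wrist','w4.png')
import pickle; pickle.dump(cw,open('w4.pkl','wb'))
for l in ['plunger_top','stylus','stylus_tip','rest']: print(l,look('wrist',l))
snap('top','top1.png')
t=cv2.imread('pics/top1.png')[60:300,120:470]; w=cv2.imread('pics/w4.png')[:300]
o=np.zeros((590,560,3),np.uint8); o[:300]=w; o[300:300+280,:408]=cv2.resize(t,(408,280)); cv2.imwrite('pics/m4.png',o)
E
```

```text
[433.00350925 295.06823274 235.05120177] [ 3.14104096e+00  4.14642801e-04 -6.69077111e-03]
plunger_top [(0.78, (337.3, 122.1))]
stylus [(0.59, (179.0, 167.8))]
stylus_tip [(0.57, (183.5, 171.5))]
rest [(0.82, (199.1, 160.2))]
```

View pics/m4.png

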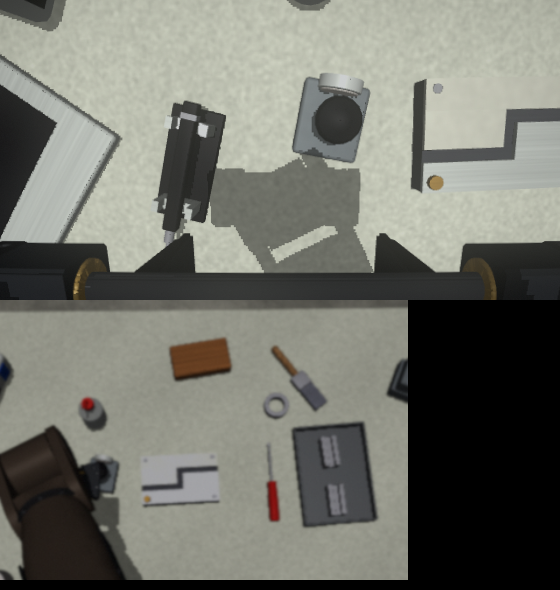

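```bash
python3 - <<'E'
from h import *
import pickle
c=pickle.load(open('w4.pkl','rb')); c1=pickle.load(open('w1.pkl','rb'))
p,e=tri([ray(c,(338,120)),ray(c1,(116,121))]); print(p,e)
print(atz(c,(338,120),85),atz(c1,(116,121),85))
im=cv2.imread('pics/w4.png'); cv2.imwrite('pics/z4.png',cv2.resize(im[80:260,130:250],None,fx=4,fy=3.3,interpolation=cv2.INTER_CUBIC)[:600])
E
```

```text
[503.21448225 245.81596542  79.86172975] [0.7011689190682355, 0.7011689190681547]
[502.44125674 246.59682992  85.        ] [503.8264564  243.34229587  85.        ]
```

Call:
{"name": "carry_out", "arguments": {"series": [[0.7,-0.5,-0.4,0],[0.7,-0.5,-0.4,0],[0,0,-0.4,0],[0,0,0,0],[0,0,0,0]], "fingers": 1}}

```text
t: 17.55
eef_pos: [503.0, 245.8, 175.5]
tcp_rot: [3.141, 0.001, -0.007]
ft_force: [0.1, 0.4, 0.2]
opening: 0.634
grip_force: 0.0
```

View pics/z4.png

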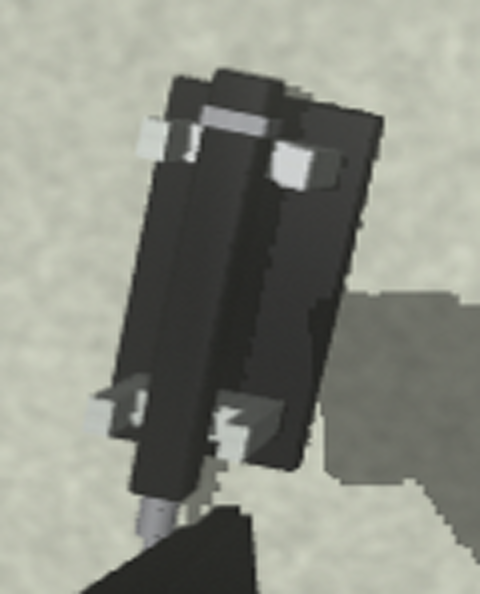

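Call:
{"name": "carry_out", "arguments": {"series": [[0,0,-0.4,0],[0,0,-0.4,0],[0,0,-0.4,0],[0,0,-0.3,0],[0,0,-0.05,0]]}}

```text
t: 18.05
eef_pos: [502.6, 246.4, 97.6]
tcp_rot: [3.141, 0.001, -0.005]
ft_force: [-0.3, -0.6, 0.7]
opening: 0.218
grip_force: 0.0
```

Call:
{"name": "carry_out", "arguments": {"series": [[0,0,-0.04,0],[0,0,-0.04,0],[0,0,-0.04,0],[0,0,-0.04,0],[0,0,-0.04,0]]}}

```text
t: 18.55
eef_pos: [503.4, 246.0, 88.1]
tcp_rot: [-3.141, -0.001, -0.007]
ft_force: [0.4, -0.0, 3.9]
opening: 0.006
grip_force: 2.2
```

Call:
{"name": "carry_out", "arguments": {"series": [[0,0,-0.04,0],[0,0,-0.03,0],[0,0,-0.03,0],[0,0,-0.02,0],[0,0,0,0]]}}

```text
t: 19.05
eef_pos: [503.4, 246.0, 81.9]
tcp_rot: [-3.141, -0.001, -0.007]
ft_force: [-0.2, 1.0, 7.5]
opening: 0.003
grip_force: 3.6
```

Call:
{"name": "carry_out", "arguments": {"series": [[0,0,-0.03,0],[0,0,-0.03,0],[0,0,-0.02,0],[0,0,-0.02,0],[0,0,0,0]]}}

```text
t: 19.55
eef_pos: [503.5, 246.0, 77.5]
tcp_rot: [-3.141, -0.001, -0.007]
ft_force: [-2.4, -0.6, 12.7]
opening: 0.004
grip_force: 6.2
```

Call:
{"name": "carry_out", "arguments": {"series": [[0,0,-0.02,0],[0,0,-0.02,0],[0,0,0,0],[0,0,0,0],[0,0,0,0]]}}

```text
t: 20.05
eef_pos: [503.6, 246.1, 77.2]
tcp_rot: [-3.141, -0.002, -0.006]
ft_force: [-6.8, -2.9, 33.1]
opening: -0.0
grip_force: 16.7
```

Call:
{"name": "carry_out", "arguments": {"series": [[0,0,0.4,0],[0,0,0.9,0],[0,0,0.9,0],[-0.6,0.6,0.25,0],[-0.65,0.6,0,0]]}}

```text
t: 20.55
eef_pos: [441.2, 306.4, 199.3]
tcp_rot: [-3.14, -0.004, -0.009]
ft_force: [-0.6, 1.4, -1.6]
opening: 0.005
grip_force: 0.0
```

Call:
{"name": "carry_out", "arguments": {"series": [[-0.65,0.6,0,0],[-0.65,0.6,0,0],[-0.6,0.7,0,0],[0,0,0,0],[0,0,0,0]], "fingers": -1}}

```text
t: 21.05
eef_pos: [344.9, 401.4, 196.9]
tcp_rot: [3.141, 0.0, -0.004]
ft_force: [-0.0, 0.3, -0.8]
opening: 0.373
grip_force: 0.0
```

```bash
python3 - <<'E'
from h import *
s=env.state(); print(s['eef_pos'],s['tcp_rot'],s['ft_force'])
im,cw=snap('wrist','w5.png')
import pickle; pickle.dump(cw,open('w5.pkl','wb'))
for l in ['stylus','stylus_tip','rest']: print(l,look('wrist',l))
im=cv2.imread('pics/w5.png'); cv2.imwrite('pics/z5.png',cv2.resize(im[0:260,160:440],None,fx=2.3,fy=2.3,interpolation=cv2.INTER_CUBIC))
E
```

```text
[344.9349622  401.38734622 196.89218721] [ 3.14107820e+00  2.67363973e-04 -4.14461688e-03] [-0.03015536  0.30878362 -0.7712686 ]
stylus [(0.84, (276.8, 82.2))]
stylus_tip [(0.55, (277.3, 84.5))]
rest [(0.65, (287.5, 76.7))]
```

View pics/z5.png

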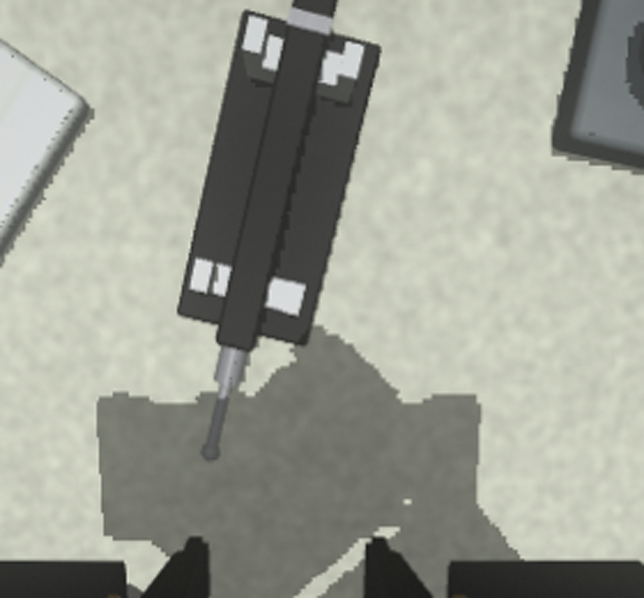

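```bash
python3 - <<'E'
from h import *
import pickle
c=pickle.load(open('w5.pkl','rb'))
f=lambda x,y:(160+x/2.3,y/2.3)
P=[atz(c,f(*p),8)[:2] for p in [(245,10),(380,47),(303,345),(178,313)]]; m=np.mean(P,0)
a=(P[0]+P[1]-P[2]-P[3])/2; b=(P[0]+P[3]-P[1]-P[2])/2
print('foot',np.round(P),m,np.linalg.norm(a),np.linalg.norm(b),np.degrees(np.arctan2(a[1],a[0])))
t=atz(c,f(210,452),38)[:2]; u=(m-t)/np.linalg.norm(m-t); print('tip',t,np.linalg.norm(m-t),np.degrees(np.arctan2(u[1],u[0])))
hf=[atz(c,f(*p),46)[:2] for p in [(290,22),(330,31),(256,347),(218,341)]]; print('handle',np.round(hf),np.mean(hf,0))
im,c=snap('scene','s1.png'); im=cv2.imread('pics/s1.png'); q=proj(c,[[503,246,60]])[0]; print(q)
x,y=map(int,q); cv2.imwrite('pics/z6.png',cv2.resize(im[y-40:y+45,x-55:x+130],None,fx=4,fy=4,interpolation=cv2.INTER_CUBIC))
E
```

```text
foot [[524. 418.]
 [509. 362.]
 [385. 394.]
 [399. 449.]] [454.29195856 405.82390991] 127.97578449977148 57.67290987742136 -14.38613263906199
tip [342.63281064 433.85238567] 115.12324164416535 -14.091135944053681
handle [[507. 400.]
 [504. 385.]
 [387. 414.]
 [389. 429.]] [446.96002589 406.65027826]
[363.62223622 239.37682031]
```

View pics/z6.png

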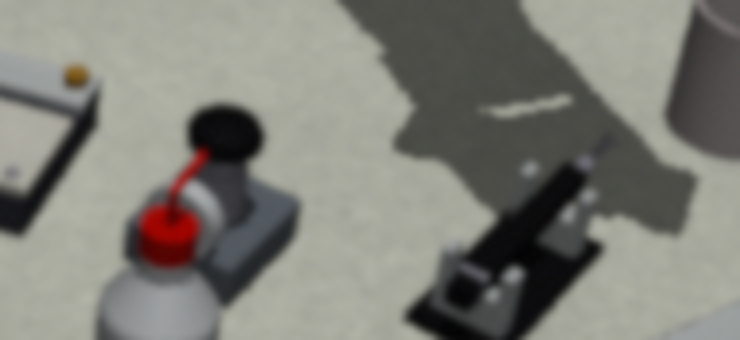

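Call:
{"name": "carry_out", "arguments": {"series": [[0.4,0,0,1],[0.4,0,0,1],[0.4,0,0,1],[0.4,0,0,1],[0.4,0.08,0,1]], "fingers": -0.3}}

```text
t: 21.8
eef_pos: [447.2, 403.8, 197.1]
tcp_rot: [3.141, 0.0, 0.52]
ft_force: [-0.9, 0.7, -0.2]
opening: 0.649
grip_force: 0.0
```

Call:
{"name": "carry_out", "arguments": {"series": [[0.18,0,0,1],[0,0,0,1],[0,0,0,1],[0,0,0,1],[0,0,0,1]]}}

```text
t: 22.3
eef_pos: [455.4, 404.1, 197.0]
tcp_rot: [3.142, 0.0, 1.043]
ft_force: [0.5, -0.1, 1.2]
opening: 0.651
grip_force: 0.0
```

Call:
{"name": "carry_out", "arguments": {"series": [[0,0,0,1],[0,0,0,1],[0,0,0,1],[0,0,0,1],[0,0,0,1]]}}

```text
t: 22.8
eef_pos: [455.4, 404.1, 197.1]
tcp_rot: [-3.142, 0.0, 1.567]
ft_force: [0.3, 0.6, -0.1]
opening: 0.651
grip_force: 0.0
```

Call:
{"name": "carry_out", "arguments": {"series": [[0,0,0,1],[0,0,0,1],[0,0,0,1],[0,0,0,1],[0,0,0,1]]}}

```text
t: 23.3
eef_pos: [455.4, 404.0, 197.1]
tcp_rot: [-3.141, 0.0, 2.091]
ft_force: [-0.2, -0.2, -0.5]
opening: 0.648
grip_force: 0.0
```

Call:
{"name": "carry_out", "arguments": {"series": [[0,0,0,1],[0,0,0,1],[0,0,0,1],[0,0,0,1],[0,0,0,1]]}}

```text
t: 23.8
eef_pos: [455.3, 404.1, 197.0]
tcp_rot: [-3.141, -0.0, 2.614]
ft_force: [-0.5, -0.6, 0.4]
opening: 0.65
grip_force: 0.0
```

Call:
{"name": "carry_out", "arguments": {"series": [[0,0,0,1],[0,0,0,1],[0,0,0,0.65],[0,0,0,0],[0,0,0,0]]}}

```text
t: 24.3
eef_pos: [455.1, 404.4, 197.1]
tcp_rot: [3.142, -0.0, 2.886]
ft_force: [0.3, 1.0, 0.0]
opening: 0.651
grip_force: 0.0
```

```bash
python3 - <<'E'
from h import *
s=env.state(); print(s['eef_pos'],s['tcp_rot'],s['joints'],s['opening'])
im,c=snap('wrist','w6.png')
import pickle; pickle.dump(c,open('w6.pkl','wb'))
print(proj(c,[[342.6,433.9,38],[454,406,46]]),look('wrist','stylus_tip'),look('wrist','stylus'))
E
```

```text
[455.09584275 404.40646599 197.08691661] [ 3.14156622e+00 -4.93616852e-05  2.88593467e+00] [ 6.18011112e-01  4.85360513e-01  1.62089862e+00  6.37384152e-05
  1.03534494e+00 -6.97159756e-01] 0.6513461497797439
[[283.95306724  69.04411288]
 [285.22156714 195.72994173]] [(0.8, (286.9, 183.3))] [(0.77, (287.1, 173.7))]
```

View pics/w6.png

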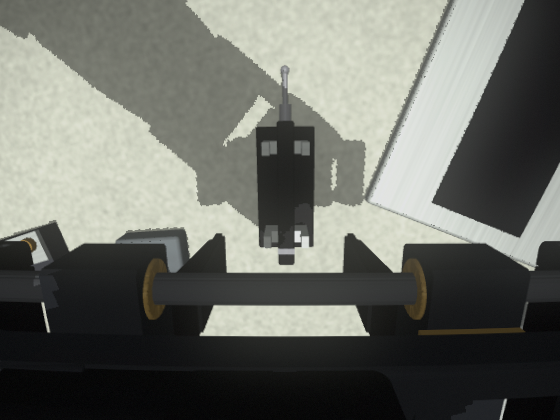

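Call:
{"name": "carry_out", "arguments": {"series": [[-0.02,0.03,-0.8,0],[0,0,-0.8,0],[0,0,-0.7,0],[0,0,-0.5,0],[0,0,-0.4,0]]}}

```text
t: 24.95
eef_pos: [453.3, 406.1, 35.4]
tcp_rot: [-3.141, -0.001, 2.888]
ft_force: [1.0, 0.8, 0.3]
opening: 0.652
grip_force: 0.0
```

Call:
{"name": "carry_out", "arguments": {"series": [[0,0,-0.2,0],[0,0,-0.1,0],[0,0,-0.06,0],[0,0,0,0],[0,0,0,0]]}}

```text
t: 25.45
eef_pos: [453.9, 406.6, 20.0]
tcp_rot: [3.141, 0.001, 2.889]
ft_force: [0.4, 0.2, 0.9]
opening: 0.651
grip_force: 0.0
```

Call:
{"name": "carry_out", "arguments": {"series": [[0,0,0,0],[0,0,0,0],[0,0,0,0],[0,0,0,0],[0,0,0,0]], "fingers": 1}}

```text
t: 25.95
eef_pos: [453.7, 406.4, 19.2]
tcp_rot: [3.141, 0.0, 2.889]
ft_force: [0.1, -0.8, 0.9]
opening: 0.29
grip_force: 0.0
```

Call:
{"name": "carry_out", "arguments": {"series": [[0,0,0,0],[0,0,0,0],[0,0,0,0],[0,0,0,0],[0,0,0,0]]}}

```text
t: 26.45
eef_pos: [453.6, 406.4, 19.2]
tcp_rot: [3.142, -0.0, 2.889]
ft_force: [-0.1, 0.0, 0.3]
opening: 0.165
grip_force: 30.0
```

Call:
{"name": "carry_out", "arguments": {"series": [[0,0,0,0],[0,0,0.2,0],[0,0,0.5,0],[0,0,0.6,0],[0,0,0,0]]}}

```text
t: 26.95
eef_pos: [455.0, 407.5, 88.2]
tcp_rot: [3.137, 0.004, 2.889]
ft_force: [0.3, -0.3, -1.5]
opening: 0.165
grip_force: 30.0
```

Call:
{"name": "carry_out", "arguments": {"series": [[-0.07,-0.2,0.1,-1],[-0.07,-0.2,0.1,-1],[-0.07,-0.2,0.1,-1],[-0.07,-0.2,0,-1],[-0.07,-0.2,0,-1]]}}

```text
t: 27.45
eef_pos: [435.8, 355.9, 99.1]
tcp_rot: [-3.142, -0.0, 2.361]
ft_force: [0.0, -0.0, -2.2]
opening: 0.168
grip_force: 30.0
```

Call:
{"name": "carry_out", "arguments": {"series": [[-0.07,-0.2,0,-1],[-0.07,-0.2,0,-1],[-0.07,-0.2,0,-1],[-0.07,-0.2,0,-1],[-0.07,-0.2,0,-1]]}}

```text
t: 27.95
eef_pos: [418.3, 305.9, 99.0]
tcp_rot: [-3.141, 0.0, 1.838]
ft_force: [-0.6, -0.2, -2.1]
opening: 0.167
grip_force: 30.0
```

Call:
{"name": "carry_out", "arguments": {"series": [[-0.07,-0.2,0,-1],[-0.07,-0.2,0,-1],[-0.07,-0.2,0,-1],[-0.07,-0.2,0,-1],[-0.07,-0.2,0,-1]]}}

```text
t: 28.45
eef_pos: [400.8, 256.0, 99.1]
tcp_rot: [-3.142, 0.0, 1.314]
ft_force: [1.1, -0.5, -1.8]
opening: 0.162
grip_force: 30.0
```

Call:
{"name": "carry_out", "arguments": {"series": [[-0.07,-0.2,0,-1],[-0.07,-0.2,0,-1],[-0.07,-0.2,0,-1],[-0.07,-0.2,0,-1],[-0.07,-0.2,0,-1]]}}

```text
t: 28.95
eef_pos: [383.3, 206.0, 99.1]
tcp_rot: [-3.142, 0.0, 0.79]
ft_force: [-0.9, 0.1, -1.7]
opening: 0.164
grip_force: 30.0
```

Call:
{"name": "carry_out", "arguments": {"series": [[0,0,-0.3,0],[0,0,-0.4,0],[0,0,-0.4,0],[0,0,0,0],[0,0,0,0]]}}

```text
t: 29.45
eef_pos: [383.5, 206.4, 44.3]
tcp_rot: [-3.141, 0.001, 0.795]
ft_force: [0.2, 0.5, -0.5]
opening: 0.168
grip_force: 30.0
```

```bash
cat >> h.py <<'E'
def tip():
    s=env.state(); y=s['tcp_rot'][2]; p=s['eef_pos']; d=np.array([np.cos(y),np.sin(y)])
    return p,np.degrees(y),d,p[:2]+115*d
E
python3 - <<'E'
from h import *
p,y,d,b=tip(); print(p,y,b); t=np.array([503,245.7])+6*d+17*np.array([-d[1],d[0]]); print('move',t-b)
im,c=snap('wrist','w7.png'); import pickle; pickle.dump(c,open('w7.pkl','wb'))
print(proj(c,[[*b,p[2]+19],[503,245.7,85]]),look('wrist','stylus_tip'),look('wrist','plunger_top'))
E
```

```text
[383.52152805 206.38683096  44.28215274] 45.5283108932076 [464.08555414 288.45045079]
move [ 30.98664255 -26.55940589]
[[286.13580688  -0.52315054]
 [453.04642398  -9.11014824]] [(0.76, (284.2, 183.3))] [(0.61, (443.2, 23.8))]
```

View pics/w7.png

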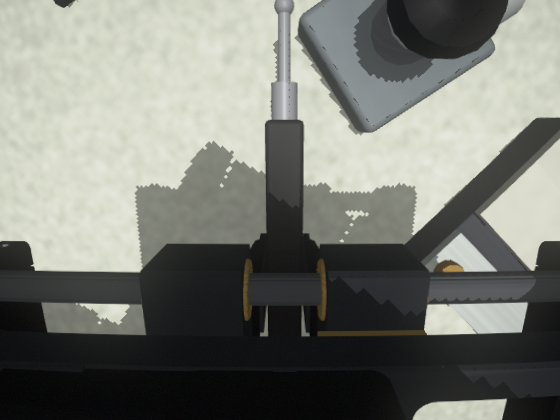

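Call:
{"name": "carry_out", "arguments": {"series": [[0,0,-0.12,0],[0.15,-0.13,0,0],[0.15,-0.13,0,0],[0.15,-0.13,0,0],[0.17,-0.14,0,0]]}}

```text
t: 30.1
eef_pos: [415.4, 179.1, 38.2]
tcp_rot: [3.142, 0.0, 0.794]
ft_force: [-5.1, 3.5, -1.0]
opening: 0.17
grip_force: 30.3
```

Call:
{"name": "carry_out", "arguments": {"series": [[0,0,0.08,0],[0,0,0.08,0],[0,0,0.08,0],[0,0,0.08,0],[0,0,0,0]]}}

```text
t: 30.6
eef_pos: [414.6, 180.1, 54.7]
tcp_rot: [3.141, -0.0, 0.795]
ft_force: [-0.3, -0.2, -3.1]
opening: 0.164
grip_force: 30.0
```

```bash
python3 - <<'E'
from h import *
p,y,d,b=tip(); print(p,y,b); s=env.state(); print(s['ft_force'],s['moment'])
im,c=snap('wrist','w8.png')
E
```

```text
[414.57234644 180.07946999  54.7179363 ] 45.548754359865576 [495.10708663 262.17183031]
[-0.28334329 -0.20381625 -3.12053527] [-0.03612367  0.15164414  0.09539569]
```

View pics/w8.png

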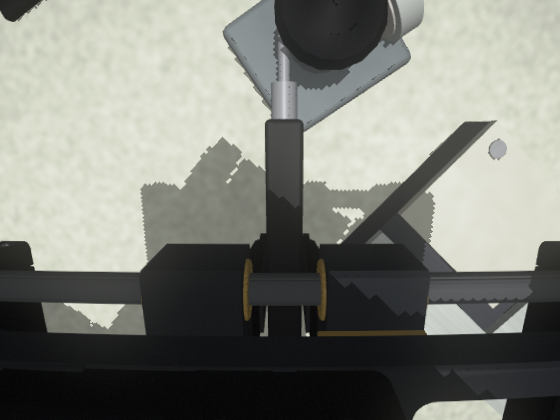

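Call:
{"name": "carry_out", "arguments": {"series": [[0,0,0.06,0],[0,0,0.06,0],[0,0,0.06,0],[0,0,0.06,0],[0,0,0.06,0]]}}

```text
t: 31.15
eef_pos: [414.7, 179.9, 69.4]
tcp_rot: [3.141, -0.0, 0.795]
ft_force: [0.7, 0.5, -4.4]
opening: 0.165
grip_force: 30.0
```

Call:
{"name": "carry_out", "arguments": {"series": [[0,0,0.06,0],[0,0,0.06,0],[0,0,0.06,0],[0,0,0.06,0],[0,0,0.06,0]]}}

```text
t: 31.65
eef_pos: [414.5, 179.9, 84.4]
tcp_rot: [-3.142, 0.0, 0.795]
ft_force: [-0.7, 0.5, -4.9]
opening: 0.168
grip_force: 30.0
```

```bash
python3 - <<'E'
from h import *
p,y,d,b=tip(); print(p,y,b); s=env.state(); print(s['ft_force'],s['moment'])
im,c=snap('wrist','w9.png'); print(look('wrist','stylus_tip'))
E
```

```text
[414.51374903 179.88619751  84.3798456 ] 45.5314547527732 [495.07327212 261.95423782]
[-0.65293976  0.45783124 -4.93906492] [0.00491655 0.23072863 0.09937067]
[(0.96, (285.9, 199.4)), (0.67, (47.3, 7.1))]
```

Call:
{"name": "carry_out", "arguments": {"series": [[0,0,0.06,0],[0,0,0.06,0],[0,0,0.06,0],[0,0,0.06,0],[0,0,0.06,0]]}}

```text
t: 32.25
eef_pos: [414.6, 179.9, 99.4]
tcp_rot: [3.142, 0.0, 0.795]
ft_force: [0.4, 1.5, -4.3]
opening: 0.162
grip_force: 30.0
```

Call:
{"name": "carry_out", "arguments": {"series": [[0,0,-0.06,0],[-0.2,0.2,0,0],[-0.3,0.3,0,0],[-0.3,0.3,0,0],[0,0,0,0]]}}

```text
t: 32.75
eef_pos: [372.9, 221.2, 96.2]
tcp_rot: [-3.141, 0.0, 0.796]
ft_force: [-0.9, -0.4, -1.9]
opening: 0.168
grip_force: 30.0
```

```bash
python3 - <<'E'
from h import *
p,y,d,b=tip(); print(p,y,b); s=env.state(); print(s['ft_force'],s['moment'])
im,c=snap('wrist','w10.png'); import pickle; pickle.dump(c,open('w10.pkl','wb'))
g=np.array([*p[:2],p[2]+19])
for th in [0,15,20,25,30]:
    t=np.radians(th); print(th,proj(c,[[*(g[:2]+115*np.cos(t)*d),g[2]-115*np.sin(t)]]))
cv2.imwrite('pics/z10.png',cv2.resize(cv2.imread('pics/w10.png')[:250,180:400],None,fx=2.3,fy=2.3))
E
```

```text
[372.86698591 221.18589684  96.16494968] 45.62928361194801 [453.28626573 303.39136766]
[-0.88443661 -0.4344618  -1.92441364] [-0.03729703 -0.05659537  0.03359784]
0 [[286.15583518  -0.53385252]]
15 [[285.87244547  29.66557589]]
20 [[285.79831017  40.88585111]]
25 [[285.7323668   52.43461173]]
30 [[285.67367117  64.21448499]]
```

View pics/z10.png

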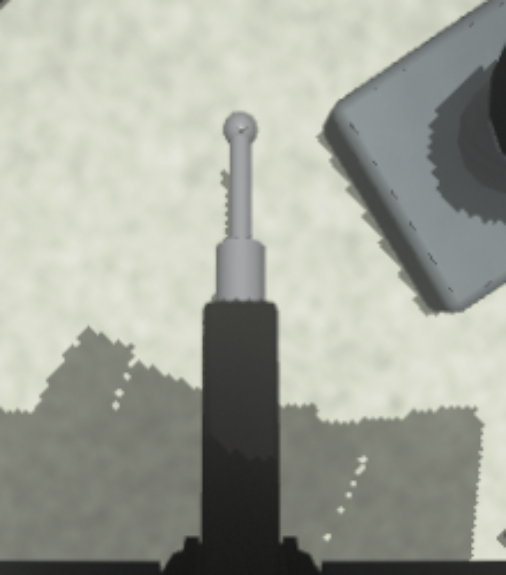

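Call:
{"name": "carry_out", "arguments": {"series": [[0,0,0.3,0],[0,0,0.6,0],[0,0,0.6,0],[0,0,0.6,0],[0,0,0.6,0]]}}

```text
t: 33.3
eef_pos: [374.9, 219.6, 232.5]
tcp_rot: [3.141, -0.0, 0.794]
ft_force: [0.3, 0.7, -1.1]
opening: 0.161
grip_force: 30.0
```

Call:
{"name": "carry_out", "arguments": {"series": [[0.23,-0.56,0.2,0.74],[0.23,-0.56,0.1,0.74],[0.23,-0.56,0,0.74],[0.23,-0.56,0,0.74],[0.23,-0.56,0,0.74]]}}

```text
t: 33.8
eef_pos: [432.8, 78.4, 246.4]
tcp_rot: [3.141, -0.0, 1.185]
ft_force: [0.9, 0.3, -1.3]
opening: 0.164
grip_force: 30.0
```

Call:
{"name": "carry_out", "arguments": {"series": [[0.23,-0.56,0,0.74],[0.23,-0.56,0,0.74],[0.23,-0.56,0,0.74],[0.23,-0.56,0,0.74],[0.23,-0.56,0,0.74]]}}

```text
t: 34.3
eef_pos: [490.1, -61.9, 246.2]
tcp_rot: [3.141, 0.0, 1.572]
ft_force: [-0.6, -0.1, -0.2]
opening: 0.166
grip_force: 30.0
```

Call:
{"name": "carry_out", "arguments": {"series": [[0,0,0,0],[0,0,0,0],[0,0,0,0],[0,0,0,0],[0,0,0,0]]}}

```text
t: 34.8
eef_pos: [489.5, -59.5, 246.3]
tcp_rot: [3.141, 0.0, 1.57]
ft_force: [0.7, -0.1, -0.8]
opening: 0.164
grip_force: 30.0
```

```bash
cat > fit.py <<'E'
from h import *
import pickle
from scipy.optimize import minimize
S=np.array([[-20,95],[-20,0],[20,0],[20,-95]])
def l2w(q,P,z):
    a=q[2]; R=np.array([[np.cos(a),-np.sin(a)],[np.sin(a),np.cos(a)]]); P=np.atleast_2d(P)
    return np.c_[P@R.T+q[:2],np.full(len(P),z)]
# samples: local points just inside / outside each groove edge (at top level z=36)
def samples():
    ins,out=[],[]
    for y in np.arange(-90,91,1.5):
        cx=-20 if y>0 else 20
        if abs(y)<12: continue
        for s in(-1,1): ins.append((cx+s*5,y,)); out.append((cx+s*9,y))
    for x in np.arange(-10,11,1.5):
        for s in(-1,1): ins.append((x,s*5)); out.append((x,s*9))
    return np.array(ins),np.array(out)
I,O=samples()
def cost(q,views):
    t=0
    for g,c,m in views:
        for pts,sg in((I,1),(O,-1)):
            uv=proj(c,l2w(q,pts,36.)).astype(np.float32)
            v=cv2.remap(g,uv[:,0].reshape(-1,1),uv[:,1].reshape(-1,1),cv2.INTER_LINEAR)[:,0].astype(float)
            k=m(pts) & (uv[:,0]>2)&(uv[:,0]<557)&(uv[:,1]>2)&(uv[:,1]<230)
            t+=sg*np.clip(v[k],0,140).mean()
    return t
E
python3 - <<'E'
from fit import *
p,y,d,b=tip(); print(p,y)
im,c=snap('wrist','w11.png'); pickle.dump(c,open('w11.pkl','wb'))
V=[]
for n,m in [('w11',lambda P:P[:,0]<1e9),('w1',lambda P:P[:,1]<20),('w3',lambda P:P[:,1]<-5),('w4',lambda P:P[:,1]>5)]:
    g=cv2.cvtColor(cv2.imread(f'pics/{n}.png'),cv2.COLOR_BGR2GRAY); V.append((g,pickle.load(open(n+'.pkl','rb')),m))
for vs,n in [(V,'all'),(V[:1],'w11'),(V[1:2],'w1'),(V[2:3],'w3'),(V[3:],'w4')]:
    best=min((minimize(cost,[488.5+a,51+bb,.042],args=(vs,),method='Nelder-Mead',options=dict(initial_simplex=[[488.5+a,51+bb,.042],[492+a,51+bb,.042],[488+a,55+bb,.042],[488+a,51+bb,.07]],xatol=.05,fatol=.05)) for a in(-3,2) for bb in(-3,2)),key=lambda r:r.fun)
    print(n,best.x[:2].round(1),np.degrees(best.x[2]).round(2),best.fun.round(1))
# ball detection
g=V[0][0]; r=cv2.HoughCircles(cv2.GaussianBlur(g[20:110,250:320],(3,3),0),cv2.HOUGH_GRADIENT,1,20,param1=80,param2=8,minRadius=4,maxRadius=10); print(r)
T=cv2.imread('pics/w10.png',0)[46:76,270:300]; rr=cv2.matchTemplate(g[20:120,250:320],T,cv2.TM_CCOEFF_NORMED); print(cv2.minMaxLoc(rr))
E
```

```text
[489.52110254 -59.45189387 246.34952272] 89.9673411466069
all [489.3  51.8] 2.29 -210.8
w11 [489.1  51.8] 1.86 -36.3
w1 [489.3  52.1] 2.66 -60.1
w3 [489.2  52.8] 2.34 -57.6
w4 [489.8  51. ] 2.62 -57.7
[[[34.5 35.5  7.1]
  [30.5 78.5  5.5]]]
(-0.5684698820114136, 0.757481038570404, (29, 65), (21, 25))
```

```bash
python3 - <<'E'
from fit import *
q=[489.4,51.9,np.radians(2.4)]
W=l2w(q,[[-20,80],[-20,0],[20,0],[20,-80]],36); print(W.round(1)); print('boss?',l2w(q,[[-40,80]],44).round())
p0=np.array([383.52,206.39,44.28]);d0=np.array([np.cos(np.radians(45.528)),np.sin(np.radians(45.528))])
B=atz(pickle.load(open('w7.pkl','rb')),(284.2,5),63.28); L=(B[:2]-p0[:2])@d0; print('L',L,(B[:2]-p0[:2])@[-d0[1],d0[0]])
p,y,d,b=tip(); c=env.calibration('wrist'); o,r=ray(c,(284.4,55.7)); G=p+[0,0,19]
for LL in (L,113,115):
    bb=r@(o-G); cc=(o-G)@(o-G)-LL*LL; ss=np.sqrt(bb*bb-cc)
    for t in(-bb-ss,-bb+ss):
        X=o+t*r; print(round(LL,1),(X-G).round(1),np.degrees(np.arcsin((G-X)[2]/LL)).round(1))
E
```

```text
[[466.1 131.   36. ]
 [469.4  51.1  36. ]
 [509.4  52.7  36. ]
 [512.7 -27.2  36. ]]
boss? [[446. 130.  44.]]
L 112.91978900691414 0.7716327612684835
112.9 [-0.7 79.  80.7] -45.6
112.9 [ -0.6 102.8 -46.7] 24.4
113 [-0.7 79.  80.8] -45.7
113 [ -0.6 102.9 -46.8] 24.5
115 [-0.7 78.3 84.2] -47.1
115 [ -0.6 103.5 -50.2] 25.9
```

Call:
{"name": "carry_out", "arguments": {"series": [[-0.09,0.35,-0.5,0],[-0.09,0.35,-0.6,0],[-0.09,0.35,-0.6,0],[-0.09,0.35,-0.6,0],[-0.1,0.35,-0.6,0]]}}

```text
t: 35.35
eef_pos: [466.5, 28.4, 100.4]
tcp_rot: [3.141, 0.0, 1.57]
ft_force: [-0.0, 0.4, -2.0]
opening: 0.168
grip_force: 30.0
```

Call:
{"name": "carry_out", "arguments": {"series": [[0,0,-0.15,0],[0,0,-0.1,0],[0,0,0,0],[0,0,0,0],[0,0,0,0]]}}

```text
t: 35.85
eef_pos: [467.3, 26.9, 89.6]
tcp_rot: [3.14, 0.0, 1.569]
ft_force: [-0.2, -0.3, -1.0]
opening: 0.168
grip_force: 30.0
```

```bash
cat >> h.py <<'E'
def ball(fn):
    s=env.state(); im,c=snap('wrist',fn); g=cv2.cvtColor(im,cv2.COLOR_RGB2GRAY)
    r=cv2.HoughCircles(cv2.GaussianBlur(g[20:110,250:320],(3,3),0),cv2.HOUGH_GRADIENT,1,20,param1=80,param2=8,minRadius=4,maxRadius=10)
    return s,im,c,None if r is None else r[0]+[250,20,0]
E
python3 - <<'E'
from h import *
s,im,c,r=ball('w12.png'); p=s['eef_pos']; print(p,s['tcp_rot'][2],s['ft_force'],r)
print('pred ball',proj(c,[p+[-.6,103,-29]]))
# groove columns at rows near start
g=cv2.cvtColor(im,cv2.COLOR_RGB2GRAY)
print(proj(c,[[466.1,131,36],[466.1-7,131,36],[466.1+7,131,36],[464,145,36]]).round(1))
for row in (20,30,40): print(row,g[row,230:340:3].tolist())
E
```

```text
[467.25514788  26.9377511   89.56156998] 1.5688501887911621 [-0.19027639 -0.33807065 -1.03857923] [[284.5        54.5         6.9000001]]
pred ball [[284.00113861  55.85691957]]
[[283.   61.9]
 [271.5  62. ]
 [294.5  61.9]
 [279.5  37.6]]
20 [223, 225, 222, 217, 214, 218, 222, 224, 223, 223, 224, 225, 225, 222, 220, 221, 221, 221, 221, 221, 224, 223, 224, 227, 228, 225, 223, 223, 221, 221, 224, 223, 224, 224, 224, 225, 224]
30 [222, 218, 218, 221, 219, 220, 222, 221, 220, 220, 218, 216, 218, 219, 219, 218, 219, 223, 225, 225, 223, 223, 224, 222, 224, 226, 225, 224, 224, 222, 221, 221, 223, 223, 224, 224, 225]
40 [231, 231, 231, 231, 232, 231, 231, 231, 232, 231, 231, 232, 232, 231, 96, 98, 101, 102, 104, 104, 105, 124, 231, 231, 231, 231, 232, 231, 232, 231, 231, 231, 231, 231, 231, 232, 231]
```

Call:
{"name": "carry_out", "arguments": {"series": [[-0.02,0.02,-0.1,0],[0,0,-0.1,0],[0,0,-0.1,0],[0,0,-0.1,0],[0,0,0,0]]}}

```text
t: 36.4
eef_pos: [465.3, 28.4, 67.9]
tcp_rot: [-3.14, -0.0, 1.57]
ft_force: [1.2, 0.8, -1.3]
opening: 0.168
grip_force: 30.0
```

Call:
{"name": "carry_out", "arguments": {"series": [[0,0,-0.02,0],[0,0,-0.02,0],[0,0,0,0],[0,0,0,0],[0,0,0,0]]}}

```text
t: 36.9
eef_pos: [465.7, 28.4, 66.8]
tcp_rot: [3.141, 0.0, 1.57]
ft_force: [0.2, -0.4, -0.2]
opening: 0.169
grip_force: 30.0
```

Call:
{"name": "carry_out", "arguments": {"series": [[0,0,-0.02,0],[0,0,-0.02,0],[0,0,0,0],[0,0,0,0],[0,0,0,0]]}}

```text
t: 37.4
eef_pos: [465.6, 28.4, 64.7]
tcp_rot: [3.142, 0.0, 1.57]
ft_force: [-0.0, -0.1, -0.8]
opening: 0.172
grip_force: 30.0
```

Call:
{"name": "carry_out", "arguments": {"series": [[0.015,0,-0.02,0],[0,0,0,0],[0,0,0,0],[0,0,0,0],[0,0,0,0]]}}

```text
t: 37.9
eef_pos: [466.4, 28.4, 63.7]
tcp_rot: [3.142, 0.0, 1.57]
ft_force: [0.6, 0.4, -0.5]
opening: 0.167
grip_force: 30.0
```

Call:
{"name": "carry_out", "arguments": {"series": [[0,0,-0.02,0],[0,0,0,0],[0,0,0,0],[0,0,0,0],[0,0,0,0]]}}

```text
t: 38.4
eef_pos: [466.4, 28.4, 62.7]
tcp_rot: [3.142, 0.0, 1.57]
ft_force: [0.4, -0.6, -1.4]
opening: 0.163
grip_force: 30.0
```

Call:
{"name": "carry_out", "arguments": {"series": [[0,0,-0.02,0],[0,0,0,0],[0,0,0,0],[0,0,0,0],[0,0,0,0]]}}

```text
t: 38.9
eef_pos: [466.4, 28.4, 61.7]
tcp_rot: [3.141, 0.0, 1.57]
ft_force: [0.7, -0.4, -1.6]
opening: 0.169
grip_force: 30.0
```

```bash
python3 - <<'E'
from h import *
s,im,c,r=ball('w13.png'); p=s['eef_pos']; print(p,s['ft_force'],s['moment'],r)
g=cv2.cvtColor(im,cv2.COLOR_RGB2GRAY)
print(proj(c,[[466.1,131,36]]).round(1),[atz(c,r[0][:2],z).round(1) for z in(34,36,38)])
for row in (24,28,32,36,40,44): print(row,g[row,250:320:2].tolist())
E
```

```text
[466.40888114  28.41162801  61.67199814] [ 0.72317844 -0.41621052 -1.60940043] [-0.01305235 -0.11647203  0.00148077] [[284.5  54.5   5.5]]
[[284.8  55.5]] [array([466. , 131.9,  34. ]), array([466. , 131.5,  36. ]), array([466. , 131.1,  38. ])]
24 [223, 223, 224, 223, 222, 220, 219, 219, 221, 221, 220, 219, 217, 218, 219, 223, 225, 227, 228, 227, 226, 224, 223, 223, 225, 226, 225, 224, 224, 225, 226, 226, 226, 225, 225]
28 [231, 232, 232, 232, 232, 232, 232, 232, 232, 232, 216, 222, 221, 222, 224, 227, 227, 228, 229, 228, 227, 225, 224, 185, 232, 232, 232, 232, 232, 232, 232, 232, 232, 232, 232]
32 [232, 232, 233, 232, 233, 232, 232, 232, 232, 232, 203, 102, 102, 102, 104, 104, 104, 104, 103, 103, 104, 103, 93, 104, 232, 232, 232, 232, 232, 232, 233, 232, 232, 232, 232]
36 [233, 233, 233, 233, 233, 232, 232, 233, 233, 232, 231, 102, 102, 102, 104, 104, 103, 103, 104, 103, 104, 105, 94, 84, 232, 233, 233, 232, 233, 232, 232, 233, 232, 232, 232]
40 [233, 233, 233, 233, 233, 233, 233, 233, 233, 233, 231, 102, 102, 102, 104, 104, 103, 103, 104, 103, 104, 105, 95, 84, 233, 233, 233, 232, 233, 233, 233, 233, 233, 233, 233]
44 [233, 233, 234, 233, 233, 233, 233, 233, 233, 233, 231, 103, 101, 102, 104, 103, 104, 103, 103, 103, 104, 105, 95, 82, 221, 233, 233, 233, 233, 233, 233, 233, 233, 233, 233]
```

Call:
{"name": "carry_out", "arguments": {"series": [[0,0,-0.02,0],[0,0,0,0],[0,0,0,0],[0,0,0,0],[0,0,0,0]]}}

```text
t: 39.45
eef_pos: [466.4, 28.4, 60.7]
tcp_rot: [3.141, 0.0, 1.57]
ft_force: [0.8, 0.3, -0.4]
opening: 0.17
grip_force: 30.0
```

Call:
{"name": "carry_out", "arguments": {"series": [[0,0,-0.02,0],[0,0,0,0],[0,0,0,0],[0,0,0,0],[0,0,0,0]]}}

```text
t: 39.95
eef_pos: [466.5, 28.4, 59.7]
tcp_rot: [3.141, 0.0, 1.57]
ft_force: [0.8, -1.9, 2.2]
opening: 0.163
grip_force: 30.0
```

Call:
{"name": "carry_out", "arguments": {"series": [[0,0,-0.02,0],[0,0,0,0],[0,0,0,0],[0,0,0,0],[0,0,0,0]]}}

```text
t: 40.45
eef_pos: [466.4, 28.4, 58.7]
tcp_rot: [3.141, -0.0, 1.57]
ft_force: [1.0, -0.5, 1.6]
opening: 0.166
grip_force: 30.0
```

```bash
python3 - <<'E'
from h import *
s,im,c,r=ball('w14.png'); p=s['eef_pos']; print(p,s['ft_force'],s['moment'],r)
E
```

```text
[466.43305532  28.4496655   58.65257381] [ 1.02839217 -0.5085536   1.59266224] [ 0.16411613 -0.17410575 -0.07704707] [[284.5         52.5          6.19999981]]
```

Call:
{"name": "carry_out", "arguments": {"series": [[0.002,-0.04,0,0],[0.002,-0.04,0,0],[0.002,-0.04,0,0],[0.002,-0.04,0,0],[0.002,-0.04,0,0]]}}

```text
t: 41.0
eef_pos: [466.9, 18.3, 58.6]
tcp_rot: [-3.142, -0.0, 1.569]
ft_force: [-0.3, 1.9, 1.3]
opening: 0.165
grip_force: 30.0
```

Call:
{"name": "carry_out", "arguments": {"series": [[0.002,-0.04,0,0],[0.002,-0.04,0,0],[0.002,-0.04,0,0],[0.002,-0.04,0,0],[0.002,-0.04,0,0]]}}

```text
t: 41.5
eef_pos: [467.4, 8.2, 58.7]
tcp_rot: [3.141, 0.0, 1.57]
ft_force: [1.0, 1.7, 1.9]
opening: 0.165
grip_force: 30.0
```

Call:
{"name": "carry_out", "arguments": {"series": [[0.002,-0.04,0,0],[0.002,-0.04,0,0],[0.002,-0.04,0,0],[0.002,-0.04,0,0],[0.002,-0.04,0,0]]}}

```text
t: 42.0
eef_pos: [467.9, -1.7, 58.7]
tcp_rot: [3.141, -0.0, 1.57]
ft_force: [-0.8, 1.1, 1.6]
opening: 0.166
grip_force: 30.0
```

```bash
cat >> h.py <<'E'
def gro(fn,rows):
    s,im,c,r=ball(fn); p=s['eef_pos']; print(p.round(1),s['ft_force'].round(1),None if r is None else r[:2].round(1).tolist(), 'open',round(float(s['opening']),3))
    g=cv2.cvtColor(im,cv2.COLOR_RGB2GRAY)
    for row in rows:
        k=np.where(g[row,235:345]<115)[0]+235; print(row,(k.min(),k.max()) if len(k) else None)
    if r is not None: print('ball xy@34',atz(c,r[0][:2],34).round(1))
E
python3 -c "
from h import *
gro('w15.png',(5,15,25,35,45))"
```

```text
[467.9  -1.7  58.7] [-0.8  1.1  1.6] [[284.5, 52.5, 6.6], [284.5, 109.5, 9.4]] open 0.166
5 (np.int64(269), np.int64(295))
15 (np.int64(270), np.int64(295))
25 (np.int64(270), np.int64(295))
35 (np.int64(271), np.int64(296))
45 (np.int64(271), np.int64(296))
ball xy@34 [467.4 102.1  34. ]
```

Call:
{"name": "carry_out", "arguments": {"series": [[0.0014,-0.041,0,0],[0.0014,-0.041,0,0],[0.0014,-0.041,0,0],[0.0014,-0.041,0,0],[0.0014,-0.041,0,0]]}}

```text
t: 42.55
eef_pos: [468.2, -12.0, 58.7]
tcp_rot: [3.142, -0.0, 1.57]
ft_force: [-0.2, 1.6, 2.1]
opening: 0.167
grip_force: 30.0
```

Call:
{"name": "carry_out", "arguments": {"series": [[0.0014,-0.041,0,0],[0.0014,-0.041,0,0],[0.0014,-0.041,0,0],[0.0014,-0.041,0,0],[0.0014,-0.041,0,0]]}}

```text
t: 43.05
eef_pos: [468.6, -22.2, 58.7]
tcp_rot: [3.142, 0.0, 1.57]
ft_force: [-0.3, 1.0, 1.3]
opening: 0.166
grip_force: 30.0
```

Call:
{"name": "carry_out", "arguments": {"series": [[0.0014,-0.041,0,0],[0.0014,-0.041,0,0],[0.0014,-0.041,0,0],[0.0014,-0.041,0,0],[0.0014,-0.041,0,0]]}}

```text
t: 43.55
eef_pos: [469.0, -32.5, 58.7]
tcp_rot: [3.141, 0.0, 1.57]
ft_force: [0.4, 1.2, 1.0]
opening: 0.166
grip_force: 30.0
```

Call:
{"name": "carry_out", "arguments": {"series": [[0.0014,-0.041,0,0],[0.0014,-0.041,0,0],[0.0014,-0.041,0,0],[0.0014,-0.041,0,0],[0.0014,-0.041,0,0]]}}

```text
t: 44.05
eef_pos: [469.3, -42.7, 58.6]
tcp_rot: [3.142, -0.0, 1.57]
ft_force: [1.1, 2.0, 1.1]
opening: 0.169
grip_force: 30.0
```

```bash
python3 -c "
from h import *
gro('w16.png',(5,15,25,35,45))"
```

```text
[469.3 -42.7  58.6] [1.1 2.  1.1] [[284.5, 52.5, 6.6]] open 0.169
5 (np.int64(270), np.int64(295))
15 (np.int64(270), np.int64(295))
25 (np.int64(271), np.int64(296))
35 (np.int64(271), np.int64(296))
45 (np.int64(272), np.int64(296))
ball xy@34 [468.8  61.1  34. ]
```

Call:
{"name": "carry_out", "arguments": {"series": [[0.001,-0.04,0,0],[0.001,-0.04,0,0],[0.001,-0.04,0,0],[0.001,-0.04,0,0],[0.001,-0.04,0,0]]}}

```text
t: 44.6
eef_pos: [469.5, -52.6, 58.6]
tcp_rot: [-3.141, -0.0, 1.57]
ft_force: [0.7, 2.3, 1.0]
opening: 0.168
grip_force: 30.0
```

Call:
{"name": "carry_out", "arguments": {"series": [[0.04,0.0016,0,0],[0.04,0.0016,0,0],[0.04,0.0016,0,0],[0.04,0.0016,0,0],[0.04,0.0016,0,0]]}}

```text
t: 45.1
eef_pos: [479.7, -52.1, 58.6]
tcp_rot: [-3.141, -0.0, 1.57]
ft_force: [-2.2, 1.3, 1.6]
opening: 0.167
grip_force: 30.0
```

Call:
{"name": "carry_out", "arguments": {"series": [[0.04,0.0016,0,0],[0.04,0.0016,0,0],[0.04,0.0016,0,0],[0.04,0.0016,0,0],[0.04,0.0016,0,0]]}}

```text
t: 45.6
eef_pos: [489.7, -51.8, 58.7]
tcp_rot: [3.142, 0.0, 1.57]
ft_force: [-1.7, 1.0, 1.7]
opening: 0.164
grip_force: 30.0
```

Call:
{"name": "carry_out", "arguments": {"series": [[0.04,0.0016,0,0],[0.04,0.0016,0,0],[0.04,0.0016,0,0],[0.04,0.0016,0,0],[0.04,0.0016,0,0]]}}

```text
t: 46.1
eef_pos: [499.7, -51.4, 58.7]
tcp_rot: [3.141, -0.0, 1.569]
ft_force: [-2.2, 1.4, 1.2]
opening: 0.166
grip_force: 30.0
```

```bash
python3 - <<'E'
from h import *
gro('w17.png',(45,))
g=cv2.imread('pics/w17.png',0)
for col in (240,250,262,272,296): 
    k=np.where(g[10:110,col]<115)[0]+10; print(col,k.min() if len(k) else None,k.max() if len(k) else None)
for row in (85,95,105):
    print(row,g[row,262:310:2].tolist())
E
```

```text
[499.7 -51.4  58.7] [-2.2  1.4  1.2] [[283.5, 50.5, 6.2]] open 0.166
45 (np.int64(235), np.int64(316))
ball xy@34 [498.7  53.5  34. ]
240 41 67
250 41 67
262 40 66
272 40 65
296 39 109
85 [235, 235, 235, 235, 235, 235, 235, 235, 227, 138, 165, 170, 158, 152, 235, 116, 97, 97, 98, 100, 99, 98, 98, 99]
95 [235, 235, 235, 235, 235, 235, 235, 235, 135, 138, 165, 172, 158, 153, 235, 152, 97, 97, 99, 99, 99, 98, 98, 100]
105 [235, 236, 235, 235, 235, 231, 117, 141, 154, 163, 170, 171, 168, 161, 153, 138, 108, 96, 98, 99, 98, 97, 97, 98]
```

Call:
{"name": "carry_out", "arguments": {"series": [[0.042,-0.001,0,0],[0.042,-0.001,0,0],[0.042,-0.001,0,0],[0.042,-0.001,0,0],[0.042,-0.001,0,0]]}}

```text
t: 46.65
eef_pos: [510.3, -51.7, 58.6]
tcp_rot: [3.141, 0.0, 1.569]
ft_force: [-0.5, -0.2, -1.8]
opening: 0.166
grip_force: 30.0
```

```bash
python3 -c "
from h import *
gro('w18.png',(80,90,100,110,118))"
```

```text
[510.3 -51.7  58.6] [-0.5 -0.2 -1.8] [[284.5, 51.5, 6.6], [279.5, 105.5, 4.6]] open 0.166
80 (np.int64(272), np.int64(296))
90 (np.int64(273), np.int64(297))
100 (np.int64(273), np.int64(297))
110 (np.int64(273), np.int64(297))
118 (np.int64(274), np.int64(297))
ball xy@34 [509.9  52.7  34. ]
```

Call:
{"name": "carry_out", "arguments": {"series": [[0.0015,-0.04,-0.01,0],[0.0015,-0.04,0,0],[0.0015,-0.04,0,0],[0.0015,-0.04,0,0],[0.0015,-0.04,0,0]]}}

```text
t: 47.2
eef_pos: [510.4, -61.9, 58.2]
tcp_rot: [3.141, 0.0, 1.569]
ft_force: [-0.3, 0.2, -1.3]
opening: 0.172
grip_force: 30.0
```

Call:
{"name": "carry_out", "arguments": {"series": [[0.0015,-0.04,-0.01,0],[0.0015,-0.04,0,0],[0.0015,-0.04,0,0],[0.0015,-0.04,0,0],[0.0015,-0.04,0,0]]}}

```text
t: 47.7
eef_pos: [510.8, -71.8, 57.7]
tcp_rot: [3.141, 0.0, 1.57]
ft_force: [0.1, 0.6, 0.7]
opening: 0.166
grip_force: 30.0
```

```bash
python3 -c "
from h import *
gro('w19.png',(45,60,80,110))"
```

```text
[510.8 -71.8  57.7] [0.1 0.6 0.7] [[284.5, 50.5, 5.5]] open 0.166
45 (np.int64(271), np.int64(296))
60 (np.int64(272), np.int64(296))
80 (np.int64(273), np.int64(297))
110 (np.int64(274), np.int64(298))
ball xy@34 [510.4  32.9  34. ]
```

Call:
{"name": "carry_out", "arguments": {"series": [[0.0015,-0.04,0,0],[0.0015,-0.04,0,0],[0.0015,-0.04,0,0],[0.0015,-0.04,0,0],[0.0015,-0.04,0,0]]}}

```text
t: 48.25
eef_pos: [511.2, -81.8, 57.6]
tcp_rot: [3.142, 0.0, 1.57]
ft_force: [-0.4, 0.8, -0.0]
opening: 0.168
grip_force: 30.0
```

Call:
{"name": "carry_out", "arguments": {"series": [[0.0015,-0.04,0,0],[0.0015,-0.04,0,0],[0.0015,-0.04,0,0],[0.0015,-0.04,0,0],[0.0015,-0.04,0,0]]}}

```text
t: 48.75
eef_pos: [511.6, -91.8, 57.7]
tcp_rot: [3.142, 0.0, 1.57]
ft_force: [0.0, 0.5, 1.2]
opening: 0.166
grip_force: 30.0
```

Call:
{"name": "carry_out", "arguments": {"series": [[0.0015,-0.04,0,0],[0.0015,-0.04,0,0],[0.0015,-0.04,0,0],[0.0015,-0.04,0,0],[0.0015,-0.04,0,0]]}}

```text
t: 49.25
eef_pos: [511.9, -101.8, 57.7]
tcp_rot: [3.141, 0.0, 1.57]
ft_force: [-0.0, 0.5, 0.3]
opening: 0.169
grip_force: 30.0
```

```bash
python3 -c "
from h import *
gro('w20.png',(45,60,80,110))"
```

```text
[ 511.9 -101.8   57.7] [-0.   0.5  0.3] [[284.5, 50.5, 5.5], [284.5, 95.5, 4.4]] open 0.169
45 (np.int64(271), np.int64(296))
60 (np.int64(272), np.int64(296))
80 (np.int64(273), np.int64(297))
110 (np.int64(274), np.int64(298))
ball xy@34 [511.5   2.9  34. ]
```

Call:
{"name": "carry_out", "arguments": {"series": [[0.0015,-0.04,0,0],[0.0015,-0.04,0,0],[0.0015,-0.04,0,0],[0.0015,-0.04,0,0],[0.0015,-0.04,0,0]]}}

```text
t: 49.8
eef_pos: [512.3, -111.8, 57.7]
tcp_rot: [3.141, 0.0, 1.57]
ft_force: [0.1, 0.8, 0.7]
opening: 0.167
grip_force: 30.0
```

Call:
{"name": "carry_out", "arguments": {"series": [[0.0015,-0.04,0,0],[0.0015,-0.04,0,0],[0.0015,-0.04,0,0],[0.0015,-0.04,0,0],[0.0015,-0.04,0,0]]}}

```text
t: 50.3
eef_pos: [512.7, -121.8, 57.7]
tcp_rot: [3.142, -0.0, 1.57]
ft_force: [-0.2, 1.0, -0.2]
opening: 0.163
grip_force: 30.0
```

Call:
{"name": "carry_out", "arguments": {"series": [[0.0015,-0.04,0,0],[0.0015,-0.042,0,0],[0.0015,-0.042,0,0],[0.0015,-0.042,0,0],[0.0015,-0.042,0,0]]}}

```text
t: 50.8
eef_pos: [513.1, -132.2, 57.7]
tcp_rot: [3.141, 0.0, 1.57]
ft_force: [0.3, 1.0, 0.7]
opening: 0.171
grip_force: 30.0
```

```bash
python3 -c "
from h import *
gro('w21.png',(45,60,80,110))
g=cv2.imread('pics/w21.png',0)[:,268]; print(g[90:235:3].tolist()); c=env.calibration('wrist'); print(proj(c,[[513.3,-42.2,36],[512.7,-27.2,36]]))"
```

```text
[ 513.1 -132.2   57.7] [0.3 1.  0.7] [[284.5, 50.5, 5.5]] open 0.171
45 (np.int64(271), np.int64(296))
60 (np.int64(272), np.int64(297))
80 (np.int64(273), np.int64(344))
110 (np.int64(274), np.int64(274))
ball xy@34 [512.6 -27.5  34. ]
[219, 219, 219, 222, 223, 220, 219, 221, 224, 224, 222, 130, 129, 129, 109, 61, 60, 59, 58, 56, 56, 55, 53, 53, 53, 52, 53, 39, 39, 37, 37, 37, 36, 37, 37, 35, 35, 35, 35, 34, 34, 34, 33, 33, 32, 31, 31, 29, 29]
[[285.6626894   78.43520344]
 [284.49269587  48.39590355]]
```

Call:
{"name": "carry_out", "arguments": {"series": [[0.001,-0.03,0,0],[0,0,0,0],[0,0,0.2,0],[0,0,0.5,0],[0,0,0.6,0]]}}

```text
t: 51.35
eef_pos: [512.6, -133.3, 123.2]
tcp_rot: [-3.14, -0.001, 1.57]
ft_force: [0.3, -0.1, -0.0]
opening: 0.163
grip_force: 30.0
```

Call:
{"name": "carry_out", "arguments": {"series": [[-0.08,0.5,0.6,0.84],[-0.08,0.72,0.3,0.84],[-0.08,0.72,0.1,0.84],[-0.08,0.72,0,0.84],[-0.08,0.72,0,0.84]]}}

```text
t: 51.85
eef_pos: [492.7, 36.8, 173.6]
tcp_rot: [3.141, 0.001, 2.013]
ft_force: [1.3, -0.8, -1.7]
opening: 0.166
grip_force: 30.0
```

Call:
{"name": "carry_out", "arguments": {"series": [[-0.08,0.72,0,0.84],[-0.08,0.72,0,0.84],[-0.08,0.72,0,0.84],[-0.08,0.72,0,0.84],[-0.08,0.72,0,0.84]]}}

```text
t: 52.35
eef_pos: [472.6, 217.0, 173.3]
tcp_rot: [3.141, 0.0, 2.453]
ft_force: [0.0, 0.7, -1.1]
opening: 0.164
grip_force: 30.0
```

Call:
{"name": "carry_out", "arguments": {"series": [[-0.08,0.72,0,0.84],[-0.08,0.72,0,0.84],[-0.08,0.72,0,0.84],[-0.08,0.72,0,0.84],[-0.08,0.72,0,0.84]]}}

```text
t: 52.85
eef_pos: [452.5, 397.0, 173.3]
tcp_rot: [3.141, 0.0, 2.893]
ft_force: [1.1, -0.4, -1.6]
opening: 0.166
grip_force: 30.0
```

Call:
{"name": "carry_out", "arguments": {"series": [[0,0,0,0],[0,0,0,0],[0,0,0,0],[0,0,0,0],[0,0,0,0]]}}

```text
t: 53.35
eef_pos: [453.4, 394.7, 172.9]
tcp_rot: [3.141, 0.0, 2.888]
ft_force: [-0.6, 0.1, -0.5]
opening: 0.162
grip_force: 30.0
```

```bash
python3 - <<'E'
from h import *
s,im,c,r=ball('w22.png'); p=s['eef_pos']; print(p,s['tcp_rot'][2],s['ft_force'],r,s['opening'])
print('move',np.array([453.6,406.4])-p[:2],'turn deg',np.degrees(2.889-s['tcp_rot'][2]))
E
```

```text
[453.41137234 394.69372403 172.90942299] 2.8875588866077457 [-0.59734982  0.13810738 -0.49766291] [[284.5         52.5          8.19999981]
 [289.5        107.5          5.9000001 ]] 0.16198227798942572
move [ 0.18862766 11.70627597] turn deg 0.08256971517593853
```

Call:
{"name": "carry_out", "arguments": {"series": [[0,0.234,0,0],[0,0,-0.6,0],[0,0,-0.7,0],[0,0,-0.7,0],[0,0,-0.4,0]]}}

```text
t: 53.9
eef_pos: [452.4, 407.2, 50.1]
tcp_rot: [-3.14, -0.002, 2.889]
ft_force: [0.5, -0.5, -1.9]
opening: 0.166
grip_force: 30.0
```

Call:
{"name": "carry_out", "arguments": {"series": [[0,0,-0.15,0],[0,0,0,0],[0,0,-0.06,0],[0,0,-0.06,0],[0,0,0,0]]}}

```text
t: 54.4
eef_pos: [453.5, 407.6, 40.1]
tcp_rot: [3.14, 0.001, 2.889]
ft_force: [-1.0, 0.7, 3.7]
opening: 0.164
grip_force: 30.0
```

Call:
{"name": "carry_out", "arguments": {"series": [[0,0,-0.06,0],[0,0,-0.06,0],[0,0,-0.06,0],[0,0,0,0],[0,0,0,0]]}}

```text
t: 54.9
eef_pos: [453.7, 407.5, 31.0]
tcp_rot: [3.14, 0.001, 2.889]
ft_force: [1.9, -0.1, 4.0]
opening: 0.165
grip_force: 30.0
```

Call:
{"name": "carry_out", "arguments": {"series": [[0,-0.01,-0.06,0],[0,0,-0.06,0],[0,0,-0.05,0],[0,0,0,0],[0,0,0,0]]}}

```text
t: 55.4
eef_pos: [453.5, 406.8, 22.1]
tcp_rot: [3.141, 0.001, 2.889]
ft_force: [2.1, 1.4, 3.3]
opening: 0.164
grip_force: 30.0
```

Call:
{"name": "carry_out", "arguments": {"series": [[0,0,-0.04,0],[0,0,0,0],[0,0,-0.02,0],[0,0,0,0],[0,0,0,0]]}}

```text
t: 55.9
eef_pos: [453.7, 406.8, 19.1]
tcp_rot: [3.141, 0.001, 2.889]
ft_force: [3.7, -0.2, 4.9]
opening: 0.169
grip_force: 30.0
```

```bash
python3 - <<'E'
from h import *
s,im,c,r=ball('w23.png'); p=s['eef_pos']; print(p,s['ft_force'],s['moment'],r)
print('level ball',proj(c,[[342.6,433.9,38]]))
print(look('wrist','stylus_tip'))
E
```

```text
[453.68012821 406.82139051  19.1219847 ] [ 3.70272817 -0.23792664  4.89830726] [ 0.08256418 -0.50630149 -0.06534366] [[281.5        26.5         5.9000001]]
level ball [[280.05736258   4.22306735]]
[(0.94, (281.8, 184.4))]
```

```bash
python3 - <<'E'
from h import *
g=cv2.imread('pics/w23.png',0)
print(cv2.HoughCircles(cv2.GaussianBlur(g[0:60,250:320],(3,3),0),cv2.HOUGH_GRADIENT,1,5,param1=80,param2=6,minRadius=4,maxRadius=10))
for r in range(0,130,6): print(r,g[r,262:306:3].tolist())
E
```

```text
[[[35.5  5.5  8.2]
  [23.5 43.5  8.2]
  [22.5 23.5  9.4]
  [30.5  6.5  6. ]
  [31.5 26.5  5.9]
  [21.5 18.5  6.9]
  [20.5 35.5  8. ]
  [22.5 52.5  5.5]
  [34.5 17.5  4.6]
  [44.5 18.5  4.6]]]
0 [221, 222, 224, 228, 229, 185, 155, 169, 168, 151, 208, 226, 223, 223, 226]
6 [229, 229, 227, 228, 226, 146, 169, 190, 187, 165, 144, 225, 224, 226, 228]
12 [231, 232, 230, 228, 226, 119, 144, 154, 154, 142, 117, 225, 225, 226, 228]
18 [235, 233, 229, 225, 225, 223, 153, 184, 180, 145, 223, 223, 222, 221, 222]
24 [235, 234, 231, 229, 226, 137, 143, 184, 181, 145, 223, 223, 226, 227, 230]
30 [232, 233, 231, 227, 139, 137, 152, 186, 181, 145, 226, 227, 230, 232, 234]
36 [228, 229, 232, 232, 233, 230, 152, 186, 181, 144, 230, 230, 231, 233, 234]
42 [227, 227, 231, 234, 234, 140, 117, 187, 182, 144, 236, 236, 235, 236, 235]
48 [138, 138, 228, 228, 225, 215, 105, 187, 181, 144, 232, 232, 230, 229, 229]
54 [134, 134, 139, 152, 228, 221, 105, 188, 181, 143, 230, 229, 228, 224, 224]
60 [142, 141, 141, 143, 143, 138, 104, 115, 113, 101, 230, 228, 225, 222, 221]
66 [142, 141, 139, 137, 139, 140, 103, 114, 113, 99, 230, 228, 228, 228, 229]
72 [142, 138, 137, 137, 140, 141, 101, 112, 110, 98, 209, 185, 231, 232, 232]
78 [141, 137, 135, 134, 137, 138, 101, 113, 110, 97, 140, 143, 226, 219, 234]
84 [137, 136, 135, 124, 108, 108, 106, 114, 113, 106, 110, 112, 143, 145, 145]
90 [137, 137, 134, 113, 95, 101, 107, 114, 112, 107, 104, 97, 129, 142, 144]
96 [132, 134, 136, 113, 95, 101, 107, 112, 112, 105, 102, 96, 129, 143, 144]
102 [131, 132, 134, 112, 94, 99, 105, 111, 111, 103, 101, 94, 141, 143, 144]
108 [136, 135, 135, 128, 93, 100, 104, 111, 110, 102, 100, 93, 141, 141, 141]
114 [138, 137, 136, 128, 92, 99, 104, 109, 109, 102, 100, 92, 139, 140, 140]
120 [134, 134, 135, 128, 91, 99, 103, 110, 108, 102, 99, 91, 138, 138, 140]
126 [135, 88, 39, 40, 40, 39, 41, 41, 41, 40, 42, 41, 44, 42, 103]
```

Call:
{"name": "carry_out", "arguments": {"series": [[0,0,0,0],[0,0,0,0],[0,0,0,0],[0,0,0,0],[0,0,0,0]], "fingers": -0.3}}

```text
t: 56.5
eef_pos: [453.0, 406.6, 18.5]
tcp_rot: [-3.141, -0.0, 2.889]
ft_force: [-0.2, 0.8, -0.6]
opening: 0.527
grip_force: 0.0
```

Call:
{"name": "carry_out", "arguments": {"series": [[0,0,0,0],[0,0,0.4,0],[0,0,0.7,0],[0,0,0.9,0],[0,0,0.9,0]]}}

```text
t: 57.0
eef_pos: [452.8, 406.4, 165.0]
tcp_rot: [-3.141, -0.001, 2.889]
ft_force: [0.2, 0.0, -0.6]
opening: 0.654
grip_force: 0.0
```

Call:
{"name": "carry_out", "arguments": {"series": [[0,0,0.6,0],[0,0,0,0],[0,0,0,0],[0,0,0,0],[0,0,0,0]]}}

```text
t: 57.5
eef_pos: [452.7, 406.4, 192.2]
tcp_rot: [-3.14, -0.002, 2.889]
ft_force: [-0.3, 0.4, 0.2]
opening: 0.647
grip_force: 0.0
```

```bash
python3 - <<'E'
from h import *
s,im,c,_=ball('w24.png'); p=s['eef_pos']; print(p,s['ft_force'],s['tcp_rot'][2])
q=proj(c,[[342.6,433.9,38]])[0]; print('expect ball',q)
g=cv2.cvtColor(im,cv2.COLOR_RGB2GRAY); x,y=map(int,q)
r=cv2.HoughCircles(cv2.GaussianBlur(g[y-25:y+25,x-25:x+25],(3,3),0),cv2.HOUGH_GRADIENT,1,15,param1=80,param2=6,minRadius=2,maxRadius=6)
print(None if r is None else r[0]+[x-25,y-25,0])
# compare with pre-grasp picture, same pose family
a=cv2.imread('pics/w6.png',0); c6=__import__('pickle').load(open('w6.pkl','rb'))
P=np.array([[454+dx*.9690-dy*-.2470*0+0,406-dx*.247,46] for dx in (-70,-60,-50,50,60,70) for dy in (0,)])
for n,gg,cc in(('before',a,c6),('now',g,c)):
    u=proj(cc,P).round().astype(int); print(n,[int(gg[v,w]) if v<420 else None for w,v in u])
    uu=proj(cc,[[342.6,433.9,38]])[0].astype(int); print(gg[uu[1]-6:uu[1]+8:2,uu[0]-8:uu[0]+10:2].tolist())
E
```

```text
[452.71071403 406.3924634  192.22980106] [-0.27053429  0.38706466  0.21760897] 2.8890001604422553
expect ball [283.15810934  71.74172443]
[[280.5         77.5          5.19999981]]
before [85, 43, 40, 60, 61, 191]
[[211, 210, 211, 211, 210, 208, 209, 208, 207], [214, 214, 210, 207, 187, 159, 209, 214, 208], [216, 215, 209, 141, 149, 154, 143, 203, 207], [218, 214, 201, 127, 150, 177, 141, 169, 203], [219, 216, 205, 114, 125, 153, 131, 169, 203], [218, 216, 204, 115, 139, 156, 123, 203, 204], [216, 215, 209, 121, 147, 177, 157, 207, 206]]
now [96, 42, 39, 58, 81, 56]
[[210, 210, 212, 213, 209, 209, 208, 209, 207], [215, 213, 211, 210, 211, 215, 217, 213, 209], [217, 215, 209, 207, 180, 144, 155, 207, 207], [218, 213, 208, 183, 143, 161, 150, 164, 205], [220, 215, 208, 138, 148, 177, 153, 135, 204], [219, 216, 210, 163, 133, 148, 139, 147, 205], [217, 215, 195, 122, 109, 161, 137, 197, 208]]
```

Call:
{"name": "carry_out", "arguments": {"series": [[0.2,-0.64,0,0],[0.2,-0.64,0,0],[0.2,-0.64,0,0],[0.2,-0.64,0,0],[0.21,-0.65,0,0]], "fingers": 1}}

```text
t: 58.05
eef_pos: [503.6, 244.9, 192.9]
tcp_rot: [-3.141, -0.001, 2.889]
ft_force: [1.0, 1.4, -0.7]
opening: 0.287
grip_force: 0.0
```

Call:
{"name": "carry_out", "arguments": {"series": [[0,0,-0.3,0],[0,0,-0.4,0],[0,0,-0.4,0],[0,0,-0.4,0],[0,0,0,0]]}}

```text
t: 58.55
eef_pos: [502.4, 245.6, 116.0]
tcp_rot: [-3.139, -0.004, 2.889]
ft_force: [-0.1, -0.2, -0.6]
opening: 0.006
grip_force: 0.0
```

Call:
{"name": "carry_out", "arguments": {"series": [[0,0,-0.3,0],[0,0,-0.1,0],[0,0,0,0],[0,0,0,0],[0,0,0,0]]}}

```text
t: 59.05
eef_pos: [503.9, 246.3, 99.4]
tcp_rot: [3.141, 0.001, 2.889]
ft_force: [0.4, -0.2, -0.3]
opening: 0.007
grip_force: 0.0
```

Call:
{"name": "carry_out", "arguments": {"series": [[0,0,-0.06,0],[0,0,-0.06,0],[0,0,-0.06,0],[0,0,-0.06,0],[0,0,-0.06,0]]}}

```text
t: 59.55
eef_pos: [503.7, 246.2, 83.7]
tcp_rot: [3.141, 0.0, 2.889]
ft_force: [-0.4, -0.5, 6.7]
opening: 0.004
grip_force: 3.3
```

Call:
{"name": "carry_out", "arguments": {"series": [[0,0,-0.04,0],[0,0,-0.04,0],[0,0,-0.02,0],[0,0,0,0],[0,0,0,0]]}}

```text
t: 60.05
eef_pos: [503.7, 246.2, 79.0]
tcp_rot: [3.141, 0.0, 2.889]
ft_force: [-2.0, -0.8, 9.5]
opening: 0.004
grip_force: 4.3
```

Call:
{"name": "carry_out", "arguments": {"series": [[0,0,-0.02,0],[0,0,-0.02,0],[0,0,0,0],[0,0,0,0],[0,0,0,0]]}}

```text
t: 60.55
eef_pos: [503.7, 246.2, 77.5]
tcp_rot: [3.141, 0.001, 2.889]
ft_force: [-2.8, -2.3, 14.2]
opening: 0.008
grip_force: 7.0
```

One more millimetre to match the first press, then off.

Call:
{"name": "carry_out", "arguments": {"series": [[0,0,-0.02,0],[0,0,0,0],[0,0,0,0],[0,0,0,0],[0,0,0,0]]}}

```text
t: 61.05
eef_pos: [503.8, 246.2, 77.3]
tcp_rot: [3.141, 0.001, 2.889]
ft_force: [-6.3, -1.5, 24.3]
opening: 0.009
grip_force: 12.1
```

Call:
{"name": "carry_out", "arguments": {"series": [[0,0,0.3,0],[0,0,0.8,0],[0,0,0.8,0],[0,0,0.8,0],[0,0,0,0]]}}

```text
t: 61.55
eef_pos: [505.2, 246.8, 215.3]
tcp_rot: [3.137, 0.007, 2.889]
ft_force: [0.0, -0.3, -0.3]
opening: 0.002
grip_force: 0.0
```

Call:
{"name": "carry_out", "arguments": {"series": [[-0.5,-0.5,0,0],[-0.5,-0.7,0,0],[-0.3,-0.9,0,0],[0,-0.9,0,0],[0,-0.9,0,0]]}}

```text
t: 62.05
eef_pos: [437.7, 49.8, 210.1]
tcp_rot: [3.142, -0.0, 2.89]
ft_force: [1.0, 0.1, 0.3]
opening: 0.004
grip_force: 0.0
```

Call:
{"name": "carry_out", "arguments": {"series": [[0,-0.9,0,0],[0,-0.9,0,0],[0,-0.9,0,0],[0,-0.5,0,0],[0,0,0,0]]}}

```text
t: 62.55
eef_pos: [438.4, -111.4, 209.7]
tcp_rot: [-3.142, -0.001, 2.885]
ft_force: [-0.6, -0.3, 0.8]
opening: 0.006
grip_force: 0.0
```

```bash
python3 - <<'E'
from h import *
im,c=snap('top','topE.png'); a=cv2.imread('pics/top0.png'); b=cv2.imread('pics/topE.png')
for l in ['block0','wash_bottle','setting_ring','screwdriver','stylus']: print(l,look('top',l))
for n,(x0,x1,y0,y1) in dict(bottle=(184,212,138,172),ring=(342,370,136,162),driver=(345,362,180,250),rest=(130,172,198,268)).items():
    d=cv2.absdiff(cv2.GaussianBlur(a,(3,3),0),cv2.GaussianBlur(b,(3,3),0))[y0:y1,x0:x1].max(2); print(n,d.mean().round(1),int((d>40).sum()))
im,c=snap('scene','sE.png'); print('scene stylus',look('scene','stylus'),look('scene','wash_bottle'))
E
```

```text
block0 [(0.93, (396.4, 219.8)), (0.81, (401.5, 191.6)), (0.63, (148.4, 224.7))]
wash_bottle [(0.7, (198.3, 156.2)), (0.3, (272.5, 213.9))]
setting_ring [(0.73, (358.3, 156.4))]
screwdriver [(0.15, (204.4, 206.7))]
stylus [(0.85, (148.0, 230.0))]
bottle 3.8 0
ring 4.2 0
driver 104.9 1190
rest 4.1 0
scene stylus [(0.66, (434.6, 255.5))] [(0.67, (347.9, 287.3)), (0.56, (286.3, 226.3))]
```

```bash
python3 -c "
from cell import env; print(env.job_done())"
```

```text
the job is handed in; nothing more can be done
None
```

I finished the job in the order asked and handed it in at about 63 s. Both blocks are in the tray, the seam was traced end to end, the stylus is back in its saddles, and the plunger was pressed before and after. At the second corner the ball may have lifted off the groove floor by up to 1 mm for about 1 s. I tilted the stylus by pushing its tip up under the plunger head, and in the last picture the arm hid the screwdriver, so I did not confirm its position there.

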